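Hang the gauge plate on the jack test stand and lock it with the keeper collar

TASK

Hang the gauge plate on the sloping blue deck of the test stand: slip its keyhole over the red-headed stud and slide it down the slope as far as it goes, so that the slot locks behind the head and the plate lies flat on the deck. Then thread the brass keeper collar, flange first, down the steel post above the plate until it is fully home on the deck, let go of everything, and leave the wrench and the jug where they are.

Things in the scene. Friction and masses are not known exactly. Their poses are not given: they have to be found in the camera images.
- deck: Sloping deck of the fixed blue test stand: a flat blue plate 230 mm up the slope by 140 mm wide, tilted 30 degrees from level, rising away from the robot. Origin: centre of its top surface. Axes: x straight up the slope, y across, z square out of the deck. Stud and post stand square to it on its centre line.
- stud_foot (a point): Foot of the stud on the deck's top surface, 15 mm up the slope from the deck's centre; axes as the deck's. The stud is a steel neck 10 mm in diameter and 10 mm long, then a flat red round head 20 mm in diameter and 6 mm thick (16 mm in all, along z).
- post_foot (a point): Foot of the keeper post on the deck's top surface, 55 mm up the slope from the stud; axes as the deck's. Bare steel, 16 mm in diameter, 50 mm long along z, top 6 mm tapering. With the entry hole on the stud the plate's upper edge clears the post by 5 mm; once locked it clears a collar's flange by 5 mm.
- module_mid (a point): Centre of the black gauge housing on the loose gauge plate, 23 mm above the plate's underside (on the bench, housing up, at the start). Axes: x along the plate towards the keyhole, y across, z up out of it. Housing 60 mm (x) by 44 mm (y), its top (white round dial) 46 mm above the underside: grip it across the 44 mm.
- entry_hole (a point): Centre, on the plate's underside, of the keyhole's entry hole (octagonal, 26 mm across), 63 mm in +x from the housing's centre; a slot 14 mm wide runs on from it in +x, the end that goes uphill. The aluminium plate is 140 (x) by 80 (y) by 6 mm and reaches 98 mm in -x and 42 mm in +x of this point. Axes as the housing's. 0.3 to 0.55 kg in all.
- slot_end (a point): Point on the plate's underside where the stud's neck centre sits when the plate is locked: 24 mm in +x from the entry hole's centre, 87 mm from the housing's centre, 5 mm short of the slot's closed end. Axes as the housing's.
- collar_mid (a point): Centre of the loose brass keeper collar, 21 mm above its underside; z is its axis, away from the flange. Flange (at the bottom) 64 mm in diameter, 10 mm thick; hub above it 40 mm in diameter, its top 42 mm above the underside; 20 mm bore right through. It stands flange down on the bench at the start. 0.25 kg.
- wrench_grip (a point): Handle of the dark steel wrench, 200 mm long, lying on the bench: leave alone.
- jug: White plastic jug 100 x 130 mm and 205 mm high with a black cap, origin under its centre: leave alone.
Mind the look-alikes: they are no part of the job. Of the things like the part that bears module_mid, leave any that is purple; of the rest the smaller one is meant.

How it is judged:
By the outcome, as a careful person would: the job done as asked, in the order asked, and still so for the second after the job is handed in, with the robot touching nothing.
It also fails if it takes over 64 s, if anything falls off the work surface, if the arm or the gripper's body presses on something with over 40 N, if the wrist force passes 120 N, or if a joint passes its speed limit or range.

ROBOT

A 7-joint arm with a two-finger parallel gripper is mounted at the origin on the work surface. World frame = base frame: x ahead of the robot, y to its left, z up, the work surface at z = 0. Lengths are in m, angles in rad, forces in N, time in s.
With the tool pointing down it reaches from about 0.425 to 0.825 m from the base axis. Payload 3.6 kg.
Tool frame: the origin (TCP) lies on the centre line of the jaws, within the pads' length; the fingertips stand arm.nose_length ahead of it and the grasp point (between the pads) lies 8 mm behind it (arm.nose_length is the distance from the TCP to the fingertips, in m); z points along the fingers, y is the line along which they close (so a half turn about z gives the same grasp; the last joint's range is limited). The gripper opens to 85 mm and grips with 20 to 120 N. Pads are 22 mm wide; open, the fingers measure 114 mm over their backs; the gripper's body (76 mm by 85 mm) begins 54 mm behind the grasp point. The pads swing forward as they close: fully open they stand 13 mm farther back than shut.
Start: joints at [1.298, 0.615, -0.013, 1.423, 0.008, 1.103, -0.04], TCP at [0.158, -0.63, 0.242] pointing down, gripper open.
Joint ranges: [-3.12, 3.12], [-0.3, 2.06], [-1.34, 1.32], [0.26, 2.42], [-1.36, 4.5], [0.01, 1.98], [-2.84, 2.84]. Speed limits (rad/s): [2.79, 2.79, 3.14, 3.14, 3.14, 3.14, 3.14].

INTERFACE

Orientations are given as [roll, pitch, yaw] about the fixed x, y, z axes, in that order (R = Rz(yaw) Ry(pitch) Rx(roll)).
In Python, from cell import arm, cams, nets gives the robot as it stands.
- The arm moves only by the tool jog_arm, never from a script. Its argument "motion" is a list of rows, each an object of numbers: "rx", "ry", "rz": the turn, a rotation vector about the tool's x, y, z in degrees; "tx", "ty", "tz": the shift along the tool's x, y, z in cm; "hand": the opening, from 0 (shut) to 1 (fully open). In form: [{"rx": .., "ry": .., "rz": .., "tx": .., "ty": .., "tz": .., "hand": ..}, ...]. A call has exactly 5 rows; each row shifts and turns the commanded pose from where the row before left it, along the tool's axes as they then stand; what a row does not reach is not made up. A row lasts 1/8 s, in which the tool goes at most 62.5 mm and 10.7 degrees, less where a joint would pass 70% of its speed; a pose out of reach is approached as far as the arm can. A call with a gripper value outside its range is refused whole. The fingers move at their own pace and stop on an object; "force" is the grip in N (left out, the last holds). Time passes only in rows, so rows that do not move let the fingers close, or fill a call up. It gives the time, the measured TCP pose, the force, the opening and the grip force at its end, in the units of the state.
- arm.get_obs(): the state, without advancing time (a new reading comes with each control period).
- cams.capture(name): name is "scene" or "top" or "wrist"; returns a dict with "pixels" (384x512x3 uint8, red, green, blue), "K" (3x3 intrinsics, pixels), "xyz" and "rotation" of the camera in the world. Camera axes: x right, y down, z forward; pixel columns grow to the right and rows downward; lengths in m; the calibration is good to about 2 mm. A picture is of the moment at which its call begins. There is no depth.
- arm.finish_job(): hands the job in; it is judged then, once.
Trained networks look in a picture, given as the dict that the camera call returned (one of the last four; its "shot" number tells which), for a name from the list of things; names that differ only in an ending like _2 or _b are one class to them, and where a whole thing is asked for, a point or a joint stands for the part that bears it (a point fixed in the world has none). Each returns a list of dicts, best first, with "p" (0 to 1); they miss things now and then, are a little off and sometimes report something else, mostly with a low value. They report only what shows in the picture. A call takes as long as a camera call. They do not tell look-alikes from the thing itself.
- nets.cut_out(picture, query): "pixels" (384x512 bool, what is visible of it) and "box" ([left, top, right, bottom] in pixels, round what is visible of it).
The state is a dict: "t": time; "joints": joint angles; "joint_vel": joint speeds; "tau": joint torques, N m; "tool_pos": TCP position; "tcp_rot": TCP orientation; "wrist_force": force on the tool from outside, world axes, zero at the start; "moment": the same for the moment, N m; "gripper_width": finger opening in m; "gripper_force": force on a finger pad.
Only numpy, scipy, OpenCV 4.12 (cv2) and the standard library are available. Lean on these libraries where they do the work, as an engineer would, in place of code of your own. Each camera call takes 0.05 s, during which the arm holds its last target. There are 200 camera calls.

## Working session

There is one attempt and no reset: what is moved stays moved. The work goes in short steps, Python scripts to look and compute and a tool call to move; the robot and the scene stay as the last step left them, time stands still between calls to the robot, and variables do not carry over. Pictures are saved under pics/ and viewed, at most 10 in all, crops included, and the job is handed in when it is done.

Besides the shell and the picture viewer there is one more tool, called by a JSON object that holds its "method" and its "body". jog_arm: Moves the arm, as the interface text tells. Its arguments: {"type":"object","properties":{"motion":{"type":"array"},"force":{"type":"number"}},"required":["motion"]}

```bash
mkdir -p pics; ls
python3 - <<'E'
from cell import arm,cams,nets
import cv2,numpy as np
print(arm.get_obs()['tool_pos'],arm.nose_length)
ims=[]
for n in ['scene','top']:
    p=cams.capture(n); ims.append(p['pixels'])
    print(n,p['K'].tolist() if hasattr(p['K'],'tolist') else p['K'],p['xyz'],p['rotation'])
    for q in ['deck','module_mid','collar_mid','wrench_grip','jug']:
        for d in nets.cut_out(p,q):
            ys,xs=np.nonzero(d['pixels']); print(n,q,round(d['p'],2),d['box'],round(xs.mean(),1),round(ys.mean(),1),len(xs))
    cv2.imwrite(f'pics/{n}0.png',cv2.resize(p['pixels'][:,:,::-1],(768,576),interpolation=cv2.INTER_CUBIC))
E
```

```text
pics
[ 0.15799438 -0.62974622  0.24113233] 0.011
scene [[370.8689326601164, 0.0, 250.00988984761477], [0.0, 370.8689326601164, 192.66089425024532], [0.0, 0.0, 1.0]] [0.92988016 0.57551474 0.72241076] [-2.27903092 -0.01484509  2.48111979]
scene deck 0.91 [134.0, 185.3, 236.5, 223.0] 183.1 205.9 2650
scene module_mid 0.85 [222.3, 114.9, 275.9, 153.5] 245.1 134.3 1135
scene module_mid 0.81 [173.7, 144.3, 219.4, 182.4] 200.5 163.7 859
scene module_mid 0.79 [222.8, 170.4, 269.7, 193.1] 246.5 182.0 957
scene collar_mid 0.69 [321.8, 265.2, 352.0, 297.9] 335.0 280.4 629
scene wrench_grip 0.53 [111.6, 164.3, 155.7, 208.0] 134.7 186.4 327
scene jug 0.81 [203.6, 289.0, 293.3, 383.9] 248.4 340.2 6230
top [[430.4254543848361, 0.0, 251.5339030051807], [0.0, 430.4254543848361, 189.73922645489188], [0.0, 0.0, 1.0]] [0.2856498  0.00296589 1.3192901 ] [-2.99382422  0.00299464 -1.58333809]
top deck 0.89 [250.6, 99.3, 297.4, 173.6] 272.1 133.4 3685
top deck 0.7 [334.1, 103.7, 372.1, 160.5] 351.7 130.8 433
top module_mid 0.93 [273.1, 190.1, 317.8, 242.1] 293.3 217.0 1106
top module_mid 0.85 [328.8, 251.6, 396.5, 289.9] 364.7 269.0 1971
top module_mid 0.68 [321.4, 170.8, 365.3, 223.0] 345.0 196.3 1115
top collar_mid 0.54 [149.6, 191.1, 167.2, 210.9] 158.2 200.9 299
top collar_mid 0.21 [325.0, 169.2, 363.5, 223.6] 344.7 195.3 1222
top wrench_grip 0.87 [333.8, 106.5, 372.8, 157.1] 353.6 133.5 359
top jug 0.68 [118.9, 82.0, 175.9, 129.3] 143.6 106.0 2310
```

View pics/scene0.png

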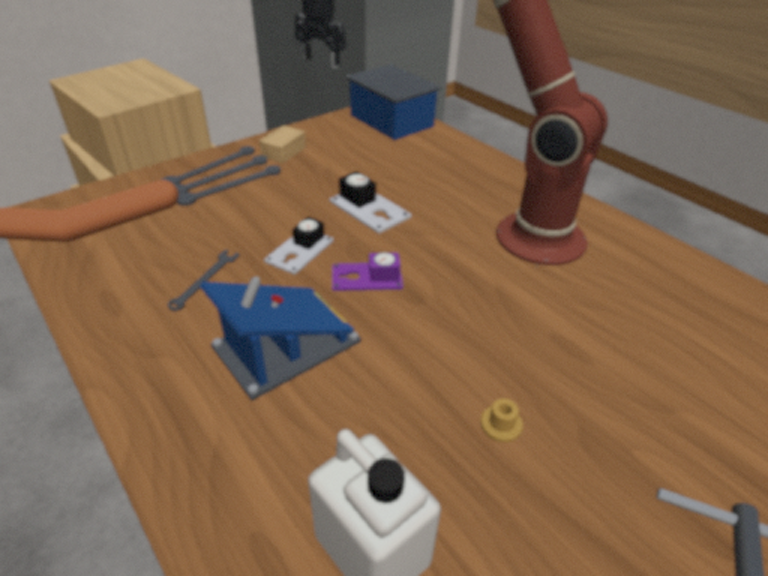

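View pics/top0.png

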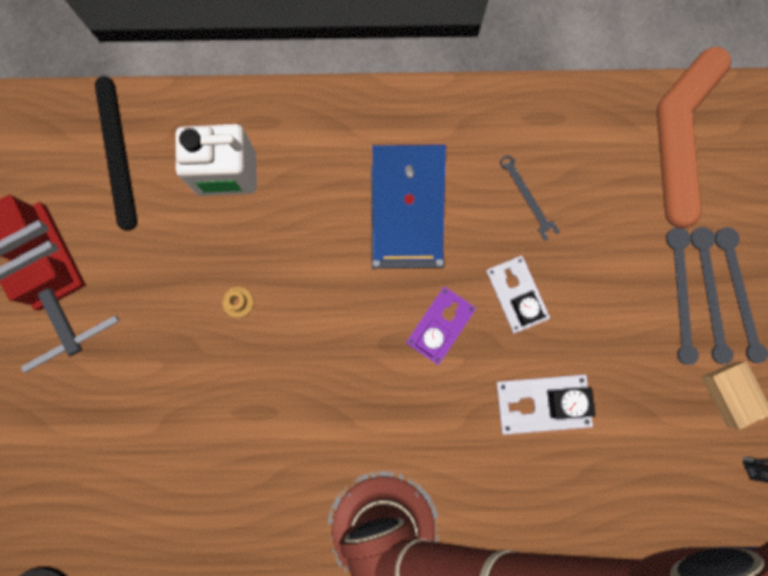

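The thing wanted is a gauge plate, and three could be taken for it (top image, full-resolution pixels):
- Purple plate at (293,217): excluded by the description.
- Large white plate at (365,269).
- Small white plate at (345,196): the smaller of the two, so I choose this one.

The deck is at (272,134), the stud at (272,133), the post at (272,114) and the collar at (158,201). I'll measure next and check the choice in a crop.

```bash
cat > h.py <<'E'
import numpy as np,cv2,json
from scipy.spatial.transform import Rotation as Ro
from cell import arm,cams,nets
def Rm(r): return Ro.from_euler('xyz',r).as_matrix()
def ray(p,uv):
    d=np.linalg.solve(p['K'],[uv[0],uv[1],1.]); return np.array(p['xyz']),Rm(p['rotation'])@d
def onz(p,uv,z):
    o,d=ray(p,uv); return o+d*(z-o[2])/d[2]
def proj(p,X):
    c=(np.atleast_2d(X)-np.array(p['xyz']))@Rm(p['rotation'])
    return (c/c[:,2:])[:,:2]*[p['K'][0][0],p['K'][1][1]]+[p['K'][0][2],p['K'][1][2]]
def tri(ps,uvs):
    A=np.zeros((3,3));b=np.zeros(3)
    for p,u in zip(ps,uvs):
        o,d=ray(p,u);d/=np.linalg.norm(d);M=np.eye(3)-np.outer(d,d);A+=M;b+=M@o
    return np.linalg.solve(A,b)
def cen(m):
    ys,xs=np.nonzero(m);return np.array([xs.mean(),ys.mean()]),len(xs)
def rows(pos,R,n=None,hand=1,start=None):
    """rows from present pose (or start) to target"""
    if start is None:
        o=arm.get_obs();start=(np.array(o['tool_pos']),Rm(o['tcp_rot']))
    p0,R0=np.array(start[0]),start[1]
    rv=Ro.from_matrix(R0.T@R).as_rotvec(degrees=True);d=np.array(pos)-p0
    k=max(np.linalg.norm(rv)/10.2,np.linalg.norm(d)/.058)
    n=n or int(np.ceil(k))
    print('min rows %.1f n=%d total rot %s'%(k,n,rv.round(1)))
    for i in range(n):
        Rk=R0@Ro.from_rotvec(rv*i/n,degrees=True).as_matrix()
        t=Rk.T@d/n*100;w=rv/n
        print(json.dumps(dict(rx=round(w[0],2),ry=round(w[1],2),rz=round(w[2],2),tx=round(t[0],2),ty=round(t[1],2),tz=round(t[2],2),hand=hand)))
def state():
    o=arm.get_obs();print('t',o['t'],'pos',np.round(o['tool_pos'],4),'rot',np.round(o['tcp_rot'],4),'w',round(float(o['gripper_width']),4),'F',np.round(o['wrist_force'],1),'gf',round(float(np.max(o['gripper_force'])),1));return o
E
python3 - <<'E'
from h import *
o=state();print(np.round(o['joints'],3))
T=cams.capture('top');S=cams.capture('scene');W=cams.capture('wrist')
Rt=Rm(o['tcp_rot']);print('wrist in tool',Rt.T@(np.array(W['xyz'])-o['tool_pos']),'\n',(Rt.T@Rm(W['rotation'])).round(3),W['K'][0])
def red(p,b):
    a=p['pixels'].astype(int);m=(a[...,0]>a[...,1]+50)&(a[...,0]>a[...,2]+50)&(a[...,0]>110)
    k=np.zeros_like(m);k[b[1]:b[3],b[0]:b[2]]=1
    return cen(m&k)
def inb(c,b): return b[0]<c[0]<b[2] and b[1]<c[1]<b[3]
rt=red(T,[262,123,282,143]);rs=red(S,[175,190,195,210]);print('red',rt,rs)
print('head centre',tri([T,S],[rt[0],rs[0]]))
for p in (T,S):
    for q in ('module_mid','collar_mid','deck'):
        for d in nets.cut_out(p,q):
            c,n=cen(d['pixels']);print(q,d['p'],c.round(1),onz(p,c,.02).round(4))
            if p is T:
                cs,_=cv2.findContours(d['pixels'].astype(np.uint8),0,2);r=cv2.minAreaRect(max(cs,key=cv2.contourArea))
                bp=cv2.boxPoints(r);print('  rect',[onz(p,x,.006)[:2].round(3).tolist() for x in bp])
a=T['pixels'][160:300,260:400];cv2.imwrite('pics/crop.png',cv2.resize(a[:,:,::-1],None,fx=4,fy=4,interpolation=cv2.INTER_CUBIC))
E
```

```text
t 0.6 pos [ 0.1582 -0.6304  0.2423] rot [-3.1416 -0.      0.2458] w 0.0855 F [ 1.   0.2 -1.2] gf 0.0
[ 1.298  0.615 -0.013  1.423  0.008  1.103 -0.04 ]
wrist in tool [ 0.07408396  0.00043606 -0.13224409] 
 [[-0.    -0.957 -0.29 ]
 [ 1.    -0.001  0.002]
 [-0.002 -0.29   0.957]] [264.37938736   0.         254.3907406 ]
red (array([272.32142857, 132.32142857]), 28) (array([184.52631579, 199.10526316]), 19)
head centre [ 0.63142515 -0.05748268  0.11438174]
module_mid 0.9 [344.7 196.5] [ 0.4548 -0.2786  0.02  ]
  rect [[0.509, -0.214], [0.545, -0.291], [0.41, -0.347], [0.375, -0.271]]
module_mid 0.82 [364.3 268.9] [ 0.2372 -0.3271  0.02  ]
  rect [[0.282, -0.231], [0.295, -0.424], [0.192, -0.426], [0.179, -0.236]]
module_mid 0.66 [293.5 217.1] [ 0.3938 -0.1213  0.02  ]
  rect [[0.362, -0.047], [0.481, -0.13], [0.433, -0.2], [0.314, -0.116]]
collar_mid 0.64 [158.  201.2] [0.4476 0.2892 0.02  ]
  rect [[0.481, 0.324], [0.481, 0.262], [0.416, 0.261], [0.416, 0.322]]
deck 0.76 [271.9 133.8] [ 0.6542 -0.0612  0.02  ]
  rect [[0.787, 0.012], [0.785, -0.141], [0.532, -0.134], [0.534, 0.015]]
deck 0.58 [345.  196.1] [ 0.4559 -0.2799  0.02  ]
  rect [[0.51, -0.218], [0.542, -0.296], [0.41, -0.345], [0.378, -0.269]]
module_mid 0.93 [244.9 134.9] [ 0.2391 -0.3262  0.02  ]
module_mid 0.72 [200.9 163.3] [ 0.4557 -0.2741  0.02  ]
module_mid 0.58 [246.3 182.1] [ 0.3976 -0.111   0.02  ]
module_mid 0.37 [248.4 340.2] [0.6976 0.2883 0.02  ]
collar_mid 0.64 [335.1 280.5] [0.4523 0.2953 0.02  ]
deck 0.65 [183.9 206.3] [ 0.6013 -0.13    0.02  ]
```

View pics/crop.png

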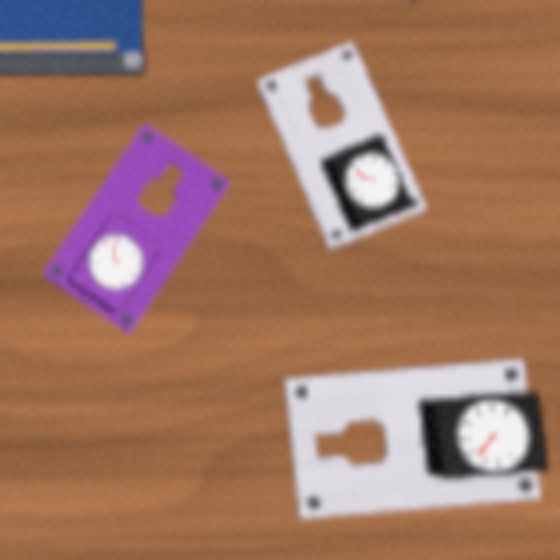

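The crop shows the small white plate (about 144 x 84 mm, keyhole away from the robot) at crop (340,145). The big plate measures about 195 x 104 mm, so the small one is confirmed as the target.

Run:
```python
from h import *
rows([.445,-.288,.25],Rm([np.pi,0,.395]),10)
```

```text
min rows 7.7 n=10 total rot [-0.  -0.  -8.5]
{"rx": -0.0, "ry": -0.0, "rz": -0.85, "tx": 3.62, "ty": -2.62, "tz": -0.08, "hand": 1}
{"rx": -0.0, "ry": -0.0, "rz": -0.85, "tx": 3.65, "ty": -2.57, "tz": -0.08, "hand": 1}
{"rx": -0.0, "ry": -0.0, "rz": -0.85, "tx": 3.69, "ty": -2.51, "tz": -0.08, "hand": 1}
{"rx": -0.0, "ry": -0.0, "rz": -0.85, "tx": 3.73, "ty": -2.46, "tz": -0.08, "hand": 1}
{"rx": -0.0, "ry": -0.0, "rz": -0.85, "tx": 3.77, "ty": -2.4, "tz": -0.08, "hand": 1}
{"rx": -0.0, "ry": -0.0, "rz": -0.85, "tx": 3.8, "ty": -2.35, "tz": -0.08, "hand": 1}
{"rx": -0.0, "ry": -0.0, "rz": -0.85, "tx": 3.84, "ty": -2.29, "tz": -0.08, "hand": 1}
{"rx": -0.0, "ry": -0.0, "rz": -0.85, "tx": 3.87, "ty": -2.23, "tz": -0.08, "hand": 1}
{"rx": -0.0, "ry": -0.0, "rz": -0.85, "tx": 3.9, "ty": -2.17, "tz": -0.08, "hand": 1}
{"rx": -0.0, "ry": -0.0, "rz": -0.85, "tx": 3.93, "ty": -2.12, "tz": -0.08, "hand": 1}
```

{"method": "jog_arm", "body": {"motion": [{"rz": -0.85, "tx": 3.6, "ty": -2.6, "tz": -0.1, "hand": 1}, {"rz": -0.85, "tx": 3.6, "ty": -2.6, "tz": -0.1, "hand": 1}, {"rz": -0.85, "tx": 3.7, "ty": -2.5, "tz": -0.1, "hand": 1}, {"rz": -0.85, "tx": 3.7, "ty": -2.5, "tz": -0.1, "hand": 1}, {"rz": -0.85, "tx": 3.8, "ty": -2.4, "tz": -0.1, "hand": 1}]}}

```text
schema error: expected keys rx, ry, rz, tx, ty, tz, hand
```

{"method": "jog_arm", "body": {"motion": [{"rz": -0.85, "tx": 3.8, "ty": -2.3, "tz": -0.1, "hand": 1}, {"rz": -0.85, "tx": 3.8, "ty": -2.3, "tz": -0.1, "hand": 1}, {"rz": -0.85, "tx": 3.9, "ty": -2.2, "tz": -0.1, "hand": 1}, {"rz": -0.85, "tx": 3.9, "ty": -2.2, "tz": -0.1, "hand": 1}, {"rz": -0.85, "tx": 3.9, "ty": -2.1, "tz": 0, "hand": 1}]}}

```text
schema error: expected keys rx, ry, rz, tx, ty, tz, hand
```

Run:
```python
from h import *
state();W=cams.capture('wrist')
np.savez('w1.npz',**W)
cv2.imwrite('pics/w1.png',W['pixels'][:,:,::-1])
for d in nets.cut_out(W,'module_mid'):
    c,n=cen(d['pixels']);cs,_=cv2.findContours(d['pixels'].astype(np.uint8),0,2);r=cv2.minAreaRect(max(cs,key=cv2.contourArea))
    print(d['p'],c,d['box'],[onz(W,x,.006)[:2].round(4).tolist() for x in cv2.boxPoints(r)])
```

```text
t 1.05 pos [ 0.1582 -0.6304  0.2423] rot [-3.1415 -0.      0.2459] w 0.0852 F [-0.3 -0.1  0.4] gf 0.0
0.79 [54.490863   46.32280554] [0.0, 2.7, 105.9, 98.2] [[0.2748, -0.288], [0.3063, -0.4134], [0.1939, -0.4232], [0.1592, -0.285]]
```

View pics/w1.png

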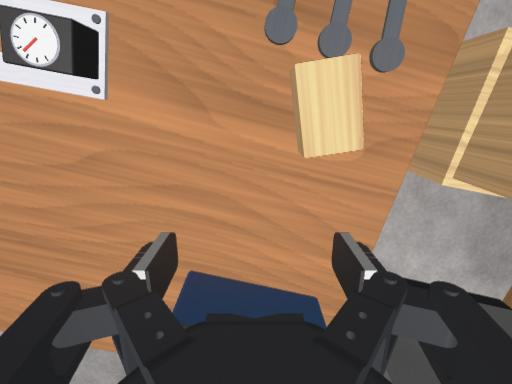

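The arm hasn't moved: the moves were refused because every row needs all its keys. The wrist view shows the fingertips near (165,255) and (345,255), and up in the image is tool +x. I'll resend the moves.

{"method": "jog_arm", "body": {"motion": [{"rx": 0, "ry": 0, "rz": -0.85, "tx": 3.6, "ty": -2.6, "tz": -0.1, "hand": 1}, {"rx": 0, "ry": 0, "rz": -0.85, "tx": 3.6, "ty": -2.6, "tz": -0.1, "hand": 1}, {"rx": 0, "ry": 0, "rz": -0.85, "tx": 3.7, "ty": -2.5, "tz": -0.1, "hand": 1}, {"rx": 0, "ry": 0, "rz": -0.85, "tx": 3.7, "ty": -2.5, "tz": -0.1, "hand": 1}, {"rx": 0, "ry": 0, "rz": -0.85, "tx": 3.8, "ty": -2.4, "tz": -0.1, "hand": 1}]}}

```text
t: 1.78
tool_pos: [0.3019, -0.458, 0.2476]
tcp_rot: [3.141, -0.0, 0.32]
wrist_force: [0.8, 0.7, -0.6]
gripper_width: 0.0855
gripper_force: 0.0
```

{"method": "jog_arm", "body": {"motion": [{"rx": 0, "ry": 0, "rz": -0.85, "tx": 3.8, "ty": -2.3, "tz": -0.1, "hand": 1}, {"rx": 0, "ry": 0, "rz": -0.85, "tx": 3.8, "ty": -2.3, "tz": -0.1, "hand": 1}, {"rx": 0, "ry": 0, "rz": -0.85, "tx": 3.9, "ty": -2.2, "tz": -0.1, "hand": 1}, {"rx": 0, "ry": 0, "rz": -0.85, "tx": 3.9, "ty": -2.2, "tz": -0.1, "hand": 1}, {"rx": 0, "ry": 0, "rz": -0.85, "tx": 3.9, "ty": -2.1, "tz": 0, "hand": 1}]}}

```text
t: 2.4
tool_pos: [0.4453, -0.2876, 0.2517]
tcp_rot: [3.141, -0.001, 0.395]
wrist_force: [0.3, 0.4, 0.6]
gripper_width: 0.0851
gripper_force: 0.0
```

Run:
```python
from h import *
state();W=cams.capture('wrist')
np.savez('w1.npz',**W)
cv2.imwrite('pics/w1.png',W['pixels'][:,:,::-1])
for d in nets.cut_out(W,'module_mid'):
    c,n=cen(d['pixels']);cs,_=cv2.findContours(d['pixels'].astype(np.uint8),0,2);r=cv2.minAreaRect(max(cs,key=cv2.contourArea))
    print(d['p'],c,d['box'],[onz(W,x,.006)[:2].round(4).tolist() for x in cv2.boxPoints(r)])
```

```text
t 2.4 pos [ 0.4453 -0.2876  0.2517] rot [ 3.1408e+00 -6.0000e-04  3.9470e-01] w 0.0851 F [0.3 0.4 0.6] gf 0.0
0.88 [131.37014134 148.32862191] [72.3, 96.3, 189.9, 194.3] [[0.3477, -0.0387], [0.4793, -0.1338], [0.4338, -0.1982], [0.2912, -0.1022]]
0.64 [254.59602895 149.76953053] [225.9, 97.8, 290.4, 203.7] [[0.3684, -0.2679], [0.5117, -0.2204], [0.5399, -0.2965], [0.3995, -0.3534]]
0.62 [229.10388693 281.36943463] [167.6, 239.8, 283.8, 316.8] [[0.1741, -0.2393], [0.2853, -0.2326], [0.2973, -0.4179], [0.1819, -0.4389]]
0.49 [341.64071038  48.49726776] [325.6, 0.0, 360.5, 94.0] [[0.6651, -0.2957], [0.6784, -0.3275], [0.5854, -0.3789], [0.5709, -0.3441]]
0.38 [120.6083958   17.02338831] [41.9, 4.6, 166.6, 49.5] [[0.5292, 0.0299], [0.5874, -0.1094], [0.5351, -0.1254], [0.4742, 0.0208]]
```

View pics/w1.png

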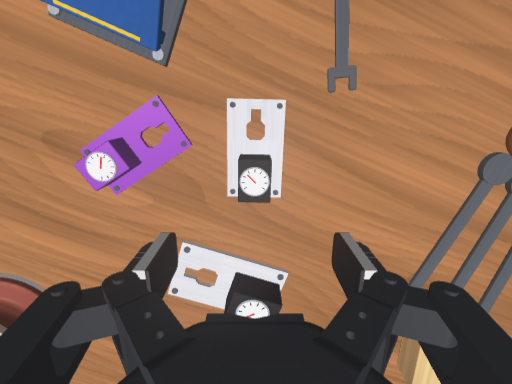

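The wrist view shows the small plate upright at (256,150), with its dial at (255,181). I'll fit the edges to subpixel.

Run:
```python
from h import *
W=dict(np.load('w1.npz'))
a=W['pixels'].astype(int);g=a.min(2);m=(g>140)
L=[];Rr=[];T=[]
def sub(v,th=130): # first crossing position
    i=np.nonzero(v>th)[0][0];return i-1+(th-v[i-1])/(v[i]-v[i-1])
for y in range(106,150):
    L.append([215+sub(g[y,215:270]),y]);Rr.append([298-sub(g[y,298:260:-1]),y])
for x in range(236,280): T.append([x,88+sub(g[88:130,x])])
P=lambda l,z:np.array([onz(W,u,z)[:2] for u in l])
def line(p):
    vx,vy,x,y=cv2.fitLine(p.astype(np.float32),cv2.DIST_HUBER,0,.001,.001).ravel();return np.array([vx,vy]),np.array([x,y])
l,r,t=[line(P(q,.006)) for q in (L,Rr,T)]
for q in (l,r,t): q[0][:]*=np.sign(q[0][0])
print('yaws',[np.arctan2(q[0][1],q[0][0]) for q in (l,r)],np.arctan2(t[0][1],t[0][0])%np.pi-np.pi/2)
yaw=np.mean([np.arctan2(q[0][1],q[0][0]) for q in (l,r)])
x=np.array([np.cos(yaw),np.sin(yaw)]);y=np.array([-x[1],x[0]])
print('width',(l[1]-r[1])@y)
cy=((l[1]+r[1])/2)@y;ex=t[1]@x
org=lambda s:x*s+y*cy
print('upper edge',ex,'housing from edge',org(ex-.105))
k=np.zeros_like(m);k[162:202,236:274]=1
c,n=cen(m&k);print('dial px',c,n,'dial',onz(W,c,.046),'across',onz(W,c,.046)[:2]@y-cy)
h=org(ex-.105);print('yaw',yaw)
# target grasp: TCP z 0.021
rows([h[0],h[1],.10],Rm([np.pi,0,yaw]),5); rows([h[0],h[1],.021],Rm([np.pi,0,yaw]),5,start=([h[0],h[1],.10],Rm([np.pi,0,yaw])))
```

```text
yaws [np.float32(0.36502346), np.float32(0.37289986)] 0.37502766
width 0.08122355
upper edge 0.39664495 housing from edge [ 0.4271218  -0.29594722]
dial px [254.77322075 180.91073583] 829 dial [ 0.4272706  -0.29692351  0.046     ] across -0.0009642363376476948
yaw 0.36896166
min rows 2.7 n=5 total rot [-0.1 -0.3  2.1]
{"rx": -0.02, "ry": -0.05, "rz": 0.41, "tx": -0.51, "ty": 0.08, "tz": 3.03, "hand": 1}
{"rx": -0.02, "ry": -0.05, "rz": 0.41, "tx": -0.51, "ty": 0.08, "tz": 3.03, "hand": 1}
{"rx": -0.02, "ry": -0.05, "rz": 0.41, "tx": -0.51, "ty": 0.08, "tz": 3.03, "hand": 1}
{"rx": -0.02, "ry": -0.05, "rz": 0.41, "tx": -0.5, "ty": 0.09, "tz": 3.03, "hand": 1}
{"rx": -0.02, "ry": -0.05, "rz": 0.41, "tx": -0.5, "ty": 0.09, "tz": 3.03, "hand": 1}
min rows 1.4 n=5 total rot [0. 0. 0.]
{"rx": 0.0, "ry": 0.0, "rz": 0.0, "tx": 0.0, "ty": -0.0, "tz": 1.58, "hand": 1}
{"rx": 0.0, "ry": 0.0, "rz": 0.0, "tx": 0.0, "ty": -0.0, "tz": 1.58, "hand": 1}
{"rx": 0.0, "ry": 0.0, "rz": 0.0, "tx": 0.0, "ty": -0.0, "tz": 1.58, "hand": 1}
{"rx": 0.0, "ry": 0.0, "rz": 0.0, "tx": 0.0, "ty": -0.0, "tz": 1.58, "hand": 1}
{"rx": 0.0, "ry": 0.0, "rz": 0.0, "tx": 0.0, "ty": -0.0, "tz": 1.58, "hand": 1}
```

{"method": "jog_arm", "body": {"motion": [{"rx": 0, "ry": 0, "rz": 0.4, "tx": -0.5, "ty": 0.1, "tz": 3.0, "hand": 1}, {"rx": 0, "ry": 0, "rz": 0.4, "tx": -0.5, "ty": 0.1, "tz": 3.0, "hand": 1}, {"rx": 0, "ry": 0, "rz": 0.4, "tx": -0.5, "ty": 0.1, "tz": 3.0, "hand": 1}, {"rx": 0, "ry": 0, "rz": 0.4, "tx": -0.5, "ty": 0.1, "tz": 3.0, "hand": 1}, {"rx": 0, "ry": -0.2, "rz": 0, "tx": -0.5, "ty": 0.0, "tz": 3.2, "hand": 1}]}}

```text
t: 3.12
tool_pos: [0.4223, -0.3027, 0.0987]
tcp_rot: [3.14, 0.003, 0.365]
wrist_force: [-0.9, 0.1, -0.4]
gripper_width: 0.0857
gripper_force: 0.0
```

{"method": "jog_arm", "body": {"motion": [{"rx": 0, "ry": 0, "rz": 0, "tx": 0, "ty": 0, "tz": 2.5, "hand": 1}, {"rx": 0, "ry": 0, "rz": 0, "tx": 0, "ty": 0, "tz": 2.2, "hand": 1}, {"rx": 0, "ry": 0, "rz": 0, "tx": 0, "ty": 0, "tz": 2.0, "hand": 1}, {"rx": 0, "ry": 0, "rz": 0, "tx": 0, "ty": 0, "tz": 1.0, "hand": 1}, {"rx": 0, "ry": 0, "rz": 0, "tx": 0, "ty": 0, "tz": 0, "hand": 1}]}}

```text
t: 3.75
tool_pos: [0.422, -0.3019, 0.022]
tcp_rot: [-3.141, 0.004, 0.366]
wrist_force: [-0.3, -0.8, -0.0]
gripper_width: 0.0851
gripper_force: 0.0
```

{"method": "jog_arm", "body": {"motion": [{"rx": 0, "ry": 0, "rz": 0, "tx": 0.4, "ty": -0.2, "tz": 0, "hand": 1}, {"rx": 0, "ry": 0, "rz": 0, "tx": 0.3, "ty": -0.18, "tz": 0, "hand": 1}, {"rx": 0, "ry": 0, "rz": 0, "tx": 0, "ty": 0, "tz": 0, "hand": 0.3}, {"rx": 0, "ry": 0, "rz": 0, "tx": 0, "ty": 0, "tz": 0, "hand": 0.3}, {"rx": 0, "ry": 0, "rz": 0, "tx": 0, "ty": 0, "tz": 0, "hand": 0.3}], "force": 80}}

```text
t: 4.38
tool_pos: [0.4278, -0.2959, 0.0227]
tcp_rot: [3.141, 0.003, 0.366]
wrist_force: [0.7, 0.4, 4.0]
gripper_width: 0.0431
gripper_force: 82.9
```

{"method": "jog_arm", "body": {"motion": [{"rx": 0, "ry": 0, "rz": 0, "tx": 0, "ty": 0, "tz": 0, "hand": 0.2}, {"rx": 0, "ry": 0, "rz": 0, "tx": 0, "ty": 0, "tz": 0, "hand": 0.2}, {"rx": 0, "ry": 0, "rz": 0, "tx": 0, "ty": 0, "tz": -0.5, "hand": 0.2}, {"rx": 0, "ry": 0, "rz": 0, "tx": 0, "ty": 0, "tz": -1.5, "hand": 0.2}, {"rx": 0, "ry": 0, "rz": 0, "tx": 0, "ty": 0, "tz": 0, "hand": 0.2}]}}

```text
t: 5.0
tool_pos: [0.4282, -0.2961, 0.0434]
tcp_rot: [3.14, 0.002, 0.366]
wrist_force: [-0.1, 0.5, -2.5]
gripper_width: 0.0429
gripper_force: 82.1
```

```bash
cat >> h.py <<'E'
def deckR(yaw): return Rm([np.pi,-np.pi/6,yaw])
FOOT=np.array([.638,-.0575,.1027]);TH=.0223;HX=-.0005
def tcp_for(xs,h,yaw,foot=FOOT,ey=0.):
    """TCP so that plate point at plate-x (from housing) xs is over stud foot at height h"""
    R=deckR(yaw);n=-R[:,2];return foot+n*(TH+h)-R[:,0]*(xs+HX)+R[:,1]*ey
E
python3 - <<'E'
from h import *
o=state()
t=tcp_for(.063,.08,-.02);print(t)
st=(np.array(o['tool_pos']),Rm(o['tcp_rot']));mid=np.array([.46,-.24,.2])
rows(mid,st[1],5,.2,start=st)
rows(t,deckR(-.02),10,.2,start=(mid,st[1]))
E
```

```text
t 5.0 pos [ 0.4282 -0.2961  0.0434] rot [3.1397e+00 2.0000e-03 3.6600e-01] w 0.0429 F [-0.1  0.5 -2.5] gf 82.1
[ 0.53274447 -0.05539461  0.1600444 ]
min rows 2.9 n=5 total rot [0. 0. 0.]
{"rx": 0.0, "ry": 0.0, "rz": 0.0, "tx": 0.99, "ty": -0.81, "tz": -3.14, "hand": 0.2}
{"rx": 0.0, "ry": 0.0, "rz": 0.0, "tx": 0.99, "ty": -0.81, "tz": -3.14, "hand": 0.2}
{"rx": 0.0, "ry": 0.0, "rz": 0.0, "tx": 0.99, "ty": -0.81, "tz": -3.14, "hand": 0.2}
{"rx": 0.0, "ry": 0.0, "rz": 0.0, "tx": 0.99, "ty": -0.81, "tz": -3.14, "hand": 0.2}
{"rx": 0.0, "ry": 0.0, "rz": 0.0, "tx": 0.99, "ty": -0.81, "tz": -3.14, "hand": 0.2}
min rows 3.6 n=10 total rot [-5.7 29.7 21.6]
{"rx": -0.57, "ry": 2.97, "rz": 2.16, "tx": 1.34, "ty": -1.46, "tz": 0.39, "hand": 0.2}
{"rx": -0.57, "ry": 2.97, "rz": 2.16, "tx": 1.26, "ty": -1.52, "tz": 0.45, "hand": 0.2}
{"rx": -0.57, "ry": 2.97, "rz": 2.16, "tx": 1.18, "ty": -1.57, "tz": 0.49, "hand": 0.2}
{"rx": -0.57, "ry": 2.97, "rz": 2.16, "tx": 1.09, "ty": -1.62, "tz": 0.54, "hand": 0.2}
{"rx": -0.57, "ry": 2.97, "rz": 2.16, "tx": 1.0, "ty": -1.66, "tz": 0.58, "hand": 0.2}
{"rx": -0.57, "ry": 2.97, "rz": 2.16, "tx": 0.91, "ty": -1.7, "tz": 0.61, "hand": 0.2}
{"rx": -0.57, "ry": 2.97, "rz": 2.16, "tx": 0.81, "ty": -1.74, "tz": 0.64, "hand": 0.2}
{"rx": -0.57, "ry": 2.97, "rz": 2.16, "tx": 0.71, "ty": -1.78, "tz": 0.66, "hand": 0.2}
{"rx": -0.57, "ry": 2.97, "rz": 2.16, "tx": 0.61, "ty": -1.81, "tz": 0.68, "hand": 0.2}
{"rx": -0.57, "ry": 2.97, "rz": 2.16, "tx": 0.5, "ty": -1.84, "tz": 0.69, "hand": 0.2}
```

{"method": "jog_arm", "body": {"motion": [{"rx": 0, "ry": 0, "rz": 0, "tx": 1, "ty": -0.8, "tz": -3.1, "hand": 0.2}, {"rx": 0, "ry": 0, "rz": 0, "tx": 1, "ty": -0.8, "tz": -3.1, "hand": 0.2}, {"rx": 0, "ry": 0, "rz": 0, "tx": 1, "ty": -0.8, "tz": -3.1, "hand": 0.2}, {"rx": 0, "ry": 0, "rz": 0, "tx": 1, "ty": -0.8, "tz": -3.1, "hand": 0.2}, {"rx": 0, "ry": 0, "rz": 0, "tx": 1, "ty": -0.8, "tz": -3.1, "hand": 0.2}]}}

```text
t: 5.62
tool_pos: [0.4599, -0.2395, 0.1979]
tcp_rot: [-3.141, 0.004, 0.366]
wrist_force: [1.4, -0.8, -3.6]
gripper_width: 0.043
gripper_force: 82.1
```

{"method": "jog_arm", "body": {"motion": [{"rx": -0.57, "ry": 2.97, "rz": 2.16, "tx": 1.3, "ty": -1.5, "tz": 0.4, "hand": 0.2}, {"rx": -0.57, "ry": 2.97, "rz": 2.16, "tx": 1.3, "ty": -1.5, "tz": 0.4, "hand": 0.2}, {"rx": -0.57, "ry": 2.97, "rz": 2.16, "tx": 1.2, "ty": -1.6, "tz": 0.5, "hand": 0.2}, {"rx": -0.57, "ry": 2.97, "rz": 2.16, "tx": 1.1, "ty": -1.6, "tz": 0.5, "hand": 0.2}, {"rx": -0.57, "ry": 2.97, "rz": 2.16, "tx": 1.0, "ty": -1.7, "tz": 0.6, "hand": 0.2}]}}

```text
t: 6.25
tool_pos: [0.4959, -0.1464, 0.1773]
tcp_rot: [3.116, -0.259, 0.179]
wrist_force: [-0.4, -0.7, -3.9]
gripper_width: 0.0433
gripper_force: 82.4
```

{"method": "jog_arm", "body": {"motion": [{"rx": -0.57, "ry": 2.97, "rz": 2.16, "tx": 0.9, "ty": -1.7, "tz": 0.6, "hand": 0.2}, {"rx": -0.57, "ry": 2.97, "rz": 2.16, "tx": 0.8, "ty": -1.7, "tz": 0.6, "hand": 0.2}, {"rx": -0.57, "ry": 2.97, "rz": 2.16, "tx": 0.7, "ty": -1.8, "tz": 0.7, "hand": 0.2}, {"rx": -0.57, "ry": 2.97, "rz": 2.16, "tx": 0.6, "ty": -1.8, "tz": 0.7, "hand": 0.2}, {"rx": -0.57, "ry": 2.97, "rz": 2.16, "tx": 0.5, "ty": -1.8, "tz": 0.7, "hand": 0.2}]}}

```text
t: 6.88
tool_pos: [0.5316, -0.0614, 0.1669]
tcp_rot: [-3.141, -0.478, -0.003]
wrist_force: [0.5, -0.0, -2.8]
gripper_width: 0.0432
gripper_force: 83.2
```

Run:
```python
from h import *
cams.capture('wrist');cams.capture('wrist');cams.capture('wrist')
o=state();print(np.round(o['joints'],2));W=cams.capture('wrist')
np.savez('w2.npz',**W)
cv2.imwrite('pics/w2.png',W['pixels'][:,:,::-1])
Rt=Rm(o['tcp_rot']);print('target',tcp_for(.063,.08,-.02))
print('pred stud head top px',proj(W,FOOT+deckR(-.02)[:,2]*-.016),'hole',proj(W,o['tool_pos']+Rt@[.0625,0,TH-.006]),'post top',proj(W,FOOT+deckR(-.02)@[.055,0,-.05]))
```

```text
t 7.025 pos [ 0.5344 -0.0624  0.169 ] rot [ 3.1399e+00 -4.8450e-01 -2.1000e-03] w 0.0429 F [-0.4 -0.1 -3.4] gf 83.3
[ 0.16  0.42 -0.08  2.22 -0.51  0.02 -0.98]
target [ 0.53274447 -0.05539461  0.1600444 ]
pred stud head top px [[246.93253777 124.89294013]] hole [[253.2880761  129.46384923]] post top [[245.804131    41.84506988]]
```

View pics/w2.png

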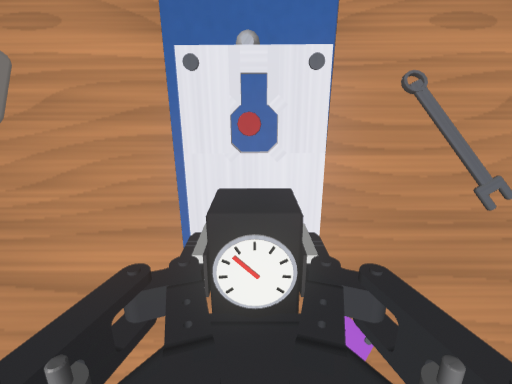

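The wrist view shows the red head at (249,124), seen through the entry hole centred near (254,128), with the post top at (248,38). But joint 6 is at its limit (0.02), so the tilt is incomplete (-0.4845 rad). I'll fit a kinematic model to plan a wrist flip.

```bash
cat > kin.py <<'E'
from h import *
import itertools
from scipy.optimize import least_squares
LO=np.array([-3.12,-.3,-1.34,.26,-1.36,.01,-2.84]);HI=np.array([3.12,2.06,1.32,2.42,4.5,1.98,2.84])
def fk(q,L,s):
    T=np.eye(3);p=np.zeros(3)
    ang=q*np.array(s);ax='zyzyzyz';ln=[L[0],0,L[1],0,L[2],0,L[3]]
    off=[(0,0)]*7
    for i in range(7):
        T=T@Ro.from_euler(ax[i],ang[i]).as_matrix()
        if i in(0,2,4,6): p=p+T@[0,0,ln[i]]
    return p,T
E
python3 - <<'E'
from kin import *
o=arm.get_obs()
D=[(np.array([1.298,.615,-.013,1.423,.008,1.103,-.04]),np.array([.158,-.63,.242]),Rm([np.pi,0,.2458])),(np.array(o['joints']),np.array(o['tool_pos']),Rm(o['tcp_rot']))]
best=[]
for s in itertools.product([1,-1],repeat=4):
    sg=[s[0],1,s[1],1,s[2],1,s[3]]
    def f(x):
        r=[]
        for q,p,R in D:
            P,T=fk(q,x[:4],sg);T=T@Ro.from_euler('z',x[4]).as_matrix();Z=np.array(P)
            r+=list(Z-p)+list((T-R).ravel()*.3)
        return r
    for y in (1.57,-1.57,0,3.1):
        z=least_squares(f,[.3,.4,.35,.2,y]);best.append((z.cost,sg,z.x.round(4)))
best.sort(key=lambda b:b[0])
for b in best[:4]:print(b)
E
```

```text
(np.float64(0.0004662285113359571), [-1, 1, -1, 1, -1, 1, -1], array([0.2064, 0.5775, 0.3563, 0.2794, 1.5714]))
(np.float64(0.0004662285113359571), [-1, 1, -1, 1, -1, 1, -1], array([0.2064, 0.5775, 0.3563, 0.2794, 1.5714]))
(np.float64(0.0004662285113359574), [-1, 1, -1, 1, -1, 1, -1], array([0.2064, 0.5775, 0.3563, 0.2794, 1.5714]))
(np.float64(0.0004662285113359578), [-1, 1, -1, 1, -1, 1, -1], array([0.2064, 0.5775, 0.3563, 0.2794, 1.5714]))
```

```bash
cat >> kin.py <<'E'
sg=[-1,1,-1,1,-1,1,-1];L4=[.2064,.5775,.3563,.2794]
def ik(p,R,q0,L=L4):
    def f(q):
        P,T=fk(q,L,sg);T=T@Ro.from_euler('z',np.pi/2).as_matrix()
        return np.r_[(P-p)*5,(T-R).ravel(),(q[2]-q0[2])*.02]
    return least_squares(f,np.clip(q0,-9,9)).x
E
python3 - <<'E'
from kin import *
o=arm.get_obs();q0=np.array(o['joints'])
P,T=fk(q0,L4,sg);print('model err',P-o['tool_pos'])
x=deckR(0)[:,0];n=-deckR(0)[:,2]
Y=deckR(0)
for tilt in (30,15,10,5,0):
    R=Rm([np.pi,-np.radians(tilt),0]); g=.0303   # grasp point height above underside
    for nm,xs,h in (('hover',-.063,.08),('locked',-.087,0),('collar',.055,.002),('collar up',.055,.08)):
        G=FOOT+x*xs+n*(g+h); tcp=G+R[:,2]*.008
        q=ik(tcp,R,np.array([.1,.5,0,1.8,0,.3,-1.4]));print(tilt,nm,tcp.round(3),q.round(2))
# bench grasp of plate, with lean
for tilt in(15,20,25):
    R=Rm([np.pi,0,.369])@Ro.from_euler('y',-tilt,degrees=True).as_matrix()
    for tr in(1,):
        tcp=np.array([.4276,-.296,.0303])+R[:,2]*.008
        print('bench',tilt,R[:,2].round(2),ik(tcp,R,np.array([.6,.6,0,1.8,0,.6,-.6])).round(2))
    R=Rm([np.pi,0,-.02])@Ro.from_euler('y',-tilt,degrees=True).as_matrix()
    print('bench collar',R[:,2].round(2),ik(np.array([.447,.289,.03]),R,np.array([-.6,.6,0,1.8,0,.6,-1.6])).round(2))
E
```

```text
model err [-0.00082371  0.02004768  0.00386273]
30 hover [ 0.532 -0.057  0.16 ] [ 0.15  0.45  0.    2.27  0.65 -0.12 -2.09]
30 locked [ 0.552 -0.057  0.079] [ 0.14  0.64  0.    2.3   0.22 -0.33 -1.66]
30 collar [ 0.673 -0.057  0.151] [ 0.11  0.6   0.    1.91 -0.47  0.12 -1.01]
30 collar up [ 0.634 -0.057  0.219] [ 0.12  0.46 -0.    1.94 -0.26  0.23 -1.22]
15 hover [ 0.53  -0.057  0.159] [ 0.12  0.47 -0.    2.07 -0.1   0.34 -1.36]
15 locked [ 0.55  -0.057  0.078] [ 0.12  0.63 -0.    2.1  -0.2   0.15 -1.25]
15 collar [ 0.672 -0.057  0.15 ] [ 0.1   0.64 -0.    1.7  -0.05  0.54 -1.44]
15 collar up [ 0.633 -0.057  0.218] [ 0.1   0.51 -0.    1.73 -0.04  0.64 -1.44]
10 hover [ 0.53  -0.057  0.159] [ 0.12  0.48 -0.    2.01 -0.04  0.48 -1.41]
10 locked [ 0.549 -0.057  0.078] [ 0.11  0.64  0.    2.04 -0.07  0.29 -1.39]
10 collar [ 0.671 -0.057  0.15 ] [ 0.09  0.67 -0.    1.62 -0.03  0.68 -1.46]
10 collar up [ 0.632 -0.057  0.218] [ 0.1   0.54 -0.    1.66 -0.02  0.77 -1.46]
5 hover [ 0.529 -0.057  0.159] [ 0.11  0.51 -0.    1.94 -0.02  0.61 -1.44]
5 locked [ 0.548 -0.057  0.077] [ 0.11  0.65 -0
[... 239 characters left out ...]
  0.    0.73 -1.46]
0 locked [ 0.548 -0.057  0.077] [ 0.1   0.67 -0.    1.9  -0.    0.56 -1.47]
0 collar [ 0.669 -0.057  0.15 ] [ 0.09  0.73 -0.    1.47  0.    0.94 -1.49]
0 collar up [ 0.63  -0.057  0.218] [ 0.09  0.6  -0.    1.51  0.    1.03 -1.48]
bench 15 [-0.24 -0.09 -0.97] [ 0.5   0.79 -0.    1.91  0.34  0.64 -0.99]
bench collar [-0.26  0.01 -0.97] [-0.51  0.8   0.    1.81 -0.19  0.76 -1.94]
bench 20 [-0.32 -0.12 -0.94] [ 0.47  0.81 -0.    1.87  0.39  0.74 -1.05]
bench collar [-0.34  0.01 -0.94] [-0.49  0.83 -0.    1.76 -0.22  0.87 -1.91]
bench 25 [-0.39 -0.15 -0.91] [ 0.44  0.84  0.    1.83  0.43  0.83 -1.1 ]
bench collar [-0.42  0.01 -0.91] [-0.47  0.86  0.    1.7  -0.24  0.98 -1.88]
```

Grasping with the tool leaned 20° about the closing line keeps joint 6 clear of its limit. I'll put the plate back on the bench and regrasp it that way.

Run:
```python
from h import *
o=state();Rf=Rm([np.pi,0,.366])
mid=np.array([.46,-.24,.19])
rows(mid,Rf,8,.2)
rows([.4282,-.2961,.030],Rf,5,.2,start=(mid,Rf))
Rl=Rf@Ro.from_euler('y',-20,degrees=True).as_matrix()
a=np.array([.4282,-.2961,.0225])
G=a+[0,0,.0075+.003]; t=G+Rl[:,2]*.008
up=a+[0,0,.03]; 
rows(t+[0,0,.03],Rl,3,1,start=(up,Rf)); rows(t,Rl,2,1,start=(t+[0,0,.03],Rl))
```

```text
t 7.075 pos [ 0.5341 -0.0633  0.1689] rot [ 3.1392e+00 -4.8410e-01 -2.6000e-03] w 0.0429 F [ 0.1 -0.  -2.9] gf 83.3
min rows 3.4 n=8 total rot [  5.2 -27.4 -20.7]
{"rx": 0.66, "ry": -3.42, "rz": -2.59, "tx": -0.69, "ty": 2.21, "tz": -0.66, "hand": 0.2}
{"rx": 0.66, "ry": -3.42, "rz": -2.59, "tx": -0.83, "ty": 2.17, "tz": -0.64, "hand": 0.2}
{"rx": 0.66, "ry": -3.42, "rz": -2.59, "tx": -0.96, "ty": 2.12, "tz": -0.61, "hand": 0.2}
{"rx": 0.66, "ry": -3.42, "rz": -2.59, "tx": -1.09, "ty": 2.07, "tz": -0.57, "hand": 0.2}
{"rx": 0.66, "ry": -3.42, "rz": -2.59, "tx": -1.22, "ty": 2.01, "tz": -0.52, "hand": 0.2}
{"rx": 0.66, "ry": -3.42, "rz": -2.59, "tx": -1.34, "ty": 1.95, "tz": -0.47, "hand": 0.2}
{"rx": 0.66, "ry": -3.42, "rz": -2.59, "tx": -1.45, "ty": 1.88, "tz": -0.41, "hand": 0.2}
{"rx": 0.66, "ry": -3.42, "rz": -2.59, "tx": -1.56, "ty": 1.81, "tz": -0.34, "hand": 0.2}
min rows 3.0 n=5 total rot [0. 0. 0.]
{"rx": 0.0, "ry": 0.0, "rz": 0.0, "tx": -1.0, "ty": 0.82, "tz": 3.2, "hand": 0.2}
{"rx": 0.0, "ry": 0.0, "rz": 0.0, "tx": -1.0, "ty": 0.82, "tz": 3.2, "hand": 0.2}
{"rx": 0.0, "ry": 0.0, "rz": 0.0, "tx": -1.0, "ty": 0.82, "tz": 3.2, "hand": 0.2}
{"rx": 0.0, "ry": 0.0, "rz": 0.0, "tx": -1.0, "ty": 0.82, "tz": 3.2, "hand": 0.2}
{"rx": 0.0, "ry": 0.0, "rz": 0.0, "tx": -1.0, "ty": 0.82, "tz": 3.2, "hand": 0.2}
min rows 2.0 n=3 total rot [ -0. -20.   0.]
{"rx": -0.0, "ry": -6.67, "rz": 0.0, "tx": -0.09, "ty": -0.0, "tz": -0.1, "hand": 1}
{"rx": -0.0, "ry": -6.67, "rz": 0.0, "tx": -0.1, "ty": -0.0, "tz": -0.09, "hand": 1}
{"rx": -0.0, "ry": -6.67, "rz": 0.0, "tx": -0.11, "ty": -0.0, "tz": -0.08, "hand": 1}
min rows 0.5 n=2 total rot [0. 0. 0.]
{"rx": 0.0, "ry": 0.0, "rz": 0.0, "tx": 0.51, "ty": -0.0, "tz": 1.41, "hand": 1}
{"rx": 0.0, "ry": 0.0, "rz": 0.0, "tx": 0.51, "ty": -0.0, "tz": 1.41, "hand": 1}
```

{"method": "jog_arm", "body": {"motion": [{"rx": 0.66, "ry": -3.42, "rz": -2.59, "tx": -0.7, "ty": 2.2, "tz": -0.7, "hand": 0.2}, {"rx": 0.66, "ry": -3.42, "rz": -2.59, "tx": -0.8, "ty": 2.2, "tz": -0.6, "hand": 0.2}, {"rx": 0.66, "ry": -3.42, "rz": -2.59, "tx": -1.0, "ty": 2.1, "tz": -0.6, "hand": 0.2}, {"rx": 0.66, "ry": -3.42, "rz": -2.59, "tx": -1.1, "ty": 2.1, "tz": -0.6, "hand": 0.2}, {"rx": 0.66, "ry": -3.42, "rz": -2.59, "tx": -1.2, "ty": 2.0, "tz": -0.5, "hand": 0.2}]}}

```text
t: 7.7
tool_pos: [0.4867, -0.1763, 0.1821]
tcp_rot: [3.118, -0.178, 0.231]
wrist_force: [0.9, 0.2, -4.3]
gripper_width: 0.0429
gripper_force: 83.3
```

{"method": "jog_arm", "body": {"motion": [{"rx": 0.66, "ry": -3.42, "rz": -2.59, "tx": -1.3, "ty": 2.0, "tz": -0.5, "hand": 0.2}, {"rx": 0.66, "ry": -3.42, "rz": -2.59, "tx": -1.5, "ty": 1.9, "tz": -0.4, "hand": 0.2}, {"rx": 0.66, "ry": -3.42, "rz": -2.59, "tx": -1.6, "ty": 1.8, "tz": -0.3, "hand": 0.2}, {"rx": 0, "ry": 0, "rz": 0, "tx": 0, "ty": 0, "tz": 0, "hand": 0.2}, {"rx": 0, "ry": 0, "rz": 0, "tx": 0, "ty": 0, "tz": 0, "hand": 0.2}]}}

```text
t: 8.32
tool_pos: [0.4594, -0.2406, 0.1894]
tcp_rot: [-3.141, -0.001, 0.364]
wrist_force: [-0.4, 1.0, -4.3]
gripper_width: 0.0433
gripper_force: 83.2
```

Run:
```python
from h import *
o=state();Rf=Rm([np.pi,0,.366])
rows([.4282,-.2961,.030],Rf,5,.2)
```

```text
t 8.325 pos [ 0.4594 -0.2406  0.1894] rot [-3.1406e+00 -1.4000e-03  3.6390e-01] w 0.0433 F [-0.4  1.  -4.3] gf 83.2
min rows 3.0 n=5 total rot [-0.1 -0.1 -0.1]
{"rx": -0.01, "ry": -0.02, "rz": -0.02, "tx": -0.98, "ty": 0.82, "tz": 3.19, "hand": 0.2}
{"rx": -0.01, "ry": -0.02, "rz": -0.02, "tx": -0.98, "ty": 0.82, "tz": 3.19, "hand": 0.2}
{"rx": -0.01, "ry": -0.02, "rz": -0.02, "tx": -0.98, "ty": 0.82, "tz": 3.19, "hand": 0.2}
{"rx": -0.01, "ry": -0.02, "rz": -0.02, "tx": -0.98, "ty": 0.82, "tz": 3.19, "hand": 0.2}
{"rx": -0.01, "ry": -0.02, "rz": -0.02, "tx": -0.98, "ty": 0.82, "tz": 3.19, "hand": 0.2}
```

Now place, open, rise and rotate.

{"method": "jog_arm", "body": {"motion": [{"rx": 0, "ry": 0, "rz": 0, "tx": -1.2, "ty": 1.0, "tz": 4.0, "hand": 0.2}, {"rx": 0, "ry": 0, "rz": 0, "tx": -1.2, "ty": 1.0, "tz": 4.0, "hand": 0.2}, {"rx": 0, "ry": 0, "rz": 0, "tx": -1.2, "ty": 1.0, "tz": 4.0, "hand": 0.2}, {"rx": 0, "ry": 0, "rz": 0, "tx": -1.2, "ty": 1.0, "tz": 3.4, "hand": 0.2}, {"rx": 0, "ry": 0, "rz": 0, "tx": 0, "ty": 0, "tz": 0.6, "hand": 0.2}]}}

```text
t: 8.95
tool_pos: [0.4275, -0.2948, 0.0279]
tcp_rot: [-3.138, 0.001, 0.363]
wrist_force: [0.5, -0.2, -3.2]
gripper_width: 0.0429
gripper_force: 83.0
```

{"method": "jog_arm", "body": {"motion": [{"rx": 0, "ry": 0, "rz": 0, "tx": 0, "ty": 0, "tz": 0.5, "hand": 0.2}, {"rx": 0, "ry": 0, "rz": 0, "tx": 0, "ty": 0, "tz": 0.2, "hand": 0.2}, {"rx": 0, "ry": 0, "rz": 0, "tx": 0, "ty": 0, "tz": 0, "hand": 0.2}, {"rx": 0, "ry": 0, "rz": 0, "tx": 0, "ty": 0, "tz": 0, "hand": 1}, {"rx": 0, "ry": 0, "rz": 0, "tx": 0, "ty": 0, "tz": 0, "hand": 1}]}}

```text
t: 9.57
tool_pos: [0.4304, -0.2955, 0.0236]
tcp_rot: [3.14, -0.003, 0.365]
wrist_force: [-0.0, -0.4, 0.2]
gripper_width: 0.0771
gripper_force: 0.0
```

{"method": "jog_arm", "body": {"motion": [{"rx": 0, "ry": 0, "rz": 0, "tx": 0, "ty": 0, "tz": 0, "hand": 1}, {"rx": 0, "ry": 0, "rz": 0, "tx": 0, "ty": 0, "tz": -3, "hand": 1}, {"rx": 0, "ry": -6.67, "rz": 0, "tx": -0.1, "ty": 0, "tz": -0.1, "hand": 1}, {"rx": 0, "ry": -6.67, "rz": 0, "tx": -0.1, "ty": 0, "tz": -0.1, "hand": 1}, {"rx": 0, "ry": -6.66, "rz": 0, "tx": -0.1, "ty": 0, "tz": -0.1, "hand": 1}]}}

```text
t: 10.2
tool_pos: [0.4276, -0.2961, 0.0567]
tcp_rot: [3.141, 0.35, 0.365]
wrist_force: [-0.0, -0.7, -0.2]
gripper_width: 0.0856
gripper_force: 0.0
```

Run:
```python
from h import *
cams.capture('wrist');cams.capture('wrist')
o=state();Rf=Rm([np.pi,0,.366])
Rl=Rf@Ro.from_euler('y',-20,degrees=True).as_matrix()
W=cams.capture('wrist');np.savez('w3.npz',**W)
g=W['pixels'].astype(int).min(2)
# predicted plate corners & dial using housing h
x=Rf[:,0];y=np.array([-x[1],x[0],0])
h=np.array([.4277,-.296,0])
cs=[h+x*a+y*b+[0,0,.006] for a in(.105,-.035) for b in(.04,-.04)]
im=W['pixels'][:,:,::-1].copy()
for c in proj(W,cs+[h+[0,0,.046]]): cv2.circle(im,tuple(int(round(v)) for v in c),3,(0,0,255),1)
cv2.imwrite('pics/w3.png',im)
G=np.array([h[0],h[1],.033]);rows(G+Rl[:,2]*.008,Rl,3,1)
```

```text
t 10.3 pos [ 0.4306 -0.2935  0.0549] rot [-3.1407  0.3454  0.3719] w 0.0853 F [-0.8  0.6 -0.6] gf 0.0
min rows 0.5 n=3 total rot [-0.  -0.2  0.2]
{"rx": -0.0, "ry": -0.07, "rz": 0.05, "tx": 0.21, "ty": 0.03, "tz": 0.98, "hand": 1}
{"rx": -0.0, "ry": -0.07, "rz": 0.05, "tx": 0.21, "ty": 0.03, "tz": 0.98, "hand": 1}
{"rx": -0.0, "ry": -0.07, "rz": 0.05, "tx": 0.21, "ty": 0.03, "tz": 0.98, "hand": 1}
```

View pics/w3.png

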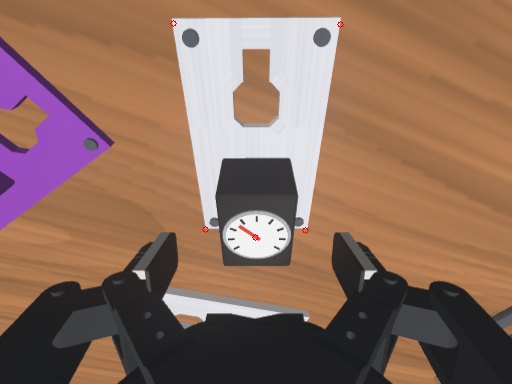

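The plate and dial sit where predicted, within a few pixels: the dial is at (257,236) and the top edge at row 18. I'll descend and grip.

{"method": "jog_arm", "body": {"motion": [{"rx": 0, "ry": 0, "rz": 0, "tx": 0.2, "ty": 0, "tz": 1.0, "hand": 1}, {"rx": 0, "ry": 0, "rz": 0, "tx": 0.2, "ty": 0, "tz": 1.0, "hand": 1}, {"rx": 0, "ry": 0, "rz": 0, "tx": 0.3, "ty": 0, "tz": 0.9, "hand": 1}, {"rx": 0, "ry": 0, "rz": 0, "tx": 0, "ty": 0, "tz": 0, "hand": 1}, {"rx": 0, "ry": 0, "rz": 0, "tx": 0, "ty": 0, "tz": 0, "hand": 1}]}}

```text
t: 10.98
tool_pos: [0.4241, -0.2974, 0.0264]
tcp_rot: [-3.141, 0.347, 0.365]
wrist_force: [0.9, 0.1, 0.5]
gripper_width: 0.0854
gripper_force: 0.0
```

{"method": "jog_arm", "body": {"motion": [{"rx": 0, "ry": 0, "rz": 0, "tx": 0, "ty": 0, "tz": 0, "hand": 0.2}, {"rx": 0, "ry": 0, "rz": 0, "tx": 0, "ty": 0, "tz": 0, "hand": 0.2}, {"rx": 0, "ry": 0, "rz": 0, "tx": 0, "ty": 0, "tz": 0, "hand": 0.2}, {"rx": 0, "ry": 0, "rz": 0, "tx": 0, "ty": 0, "tz": 0, "hand": 0.2}, {"rx": 0, "ry": 0, "rz": 0, "tx": 0, "ty": 0, "tz": 0, "hand": 0.2}], "force": 90}}

```text
t: 11.6
tool_pos: [0.425, -0.2973, 0.0269]
tcp_rot: [3.141, 0.346, 0.365]
wrist_force: [2.7, 0.9, 5.1]
gripper_width: 0.0429
gripper_force: 92.5
```

Run:
```python
from h import *
import time
P=[];R=[]
for i in range(4):
    W=cams.capture('wrist');o=state();P.append(o['tool_pos']);R.append(o['tcp_rot'])
np.savez('w4.npz',**W);cv2.imwrite('pics/w4.png',W['pixels'][:,:,::-1])
p=np.mean(P,0);print(p,R)
mid=np.array([.46,-.24,.2]);Rl=Rm(o['tcp_rot']);rows(mid,Rl,5,.2)
```

```text
t 11.65 pos [ 0.425  -0.2973  0.0269] rot [3.1411 0.3457 0.3654] w 0.043 F [1.9 1.  5.3] gf 92.5
t 11.7 pos [ 0.425  -0.2973  0.0269] rot [3.1412 0.3457 0.3655] w 0.0425 F [2.2 0.3 4.8] gf 92.5
t 11.75 pos [ 0.425  -0.2973  0.0269] rot [3.1412 0.3457 0.3655] w 0.0428 F [1.8 2.  5.9] gf 92.5
t 11.8 pos [ 0.425  -0.2973  0.0269] rot [3.1412 0.3457 0.3655] w 0.0431 F [1.9 1.7 4.7] gf 92.5
[ 0.42498451 -0.2972939   0.02691648] [array([3.141128  , 0.34567835, 0.36537352]), array([3.1411508 , 0.34567403, 0.36545152]), array([3.14116303, 0.3457083 , 0.36546697]), array([3.14115449, 0.34569987, 0.36545404])]
min rows 3.2 n=5 total rot [0. 0. 0.]
{"rx": 0.0, "ry": 0.0, "rz": 0.0, "tx": -0.17, "ty": -0.82, "tz": -3.62, "hand": 0.2}
{"rx": 0.0, "ry": 0.0, "rz": 0.0, "tx": -0.17, "ty": -0.82, "tz": -3.62, "hand": 0.2}
{"rx": 0.0, "ry": 0.0, "rz": 0.0, "tx": -0.17, "ty": -0.82, "tz": -3.62, "hand": 0.2}
{"rx": 0.0, "ry": 0.0, "rz": 0.0, "tx": -0.17, "ty": -0.82, "tz": -3.62, "hand": 0.2}
{"rx": 0.0, "ry": 0.0, "rz": 0.0, "tx": -0.17, "ty": -0.82, "tz": -3.62, "hand": 0.2}
```

View pics/w4.png

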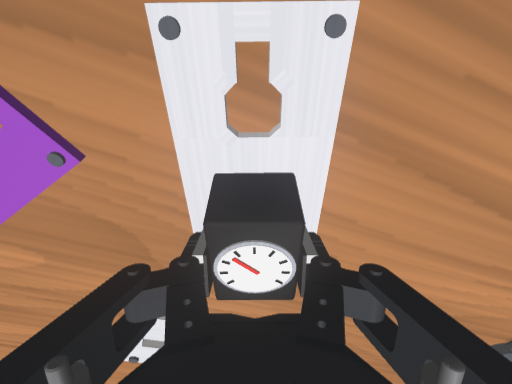

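Run:
```python
from h import *
W=dict(np.load('w4.npz'));o=arm.get_obs()
p0=np.array(o['tool_pos']);R=Rm(o['tcp_rot'])
for u in [(253,3),(253,41),(253,132),(225,110),(281,110),(236,60),(270,60),(150,20),(355,20),(185,160),(326,160)]:
    X=onz(W,u,.006);yaw=o['tcp_rot'][2];x=np.array([np.cos(yaw),np.sin(yaw),0]);y=np.array([-x[1],x[0],0])
    d=X-p0;print(u,'along %.4f across %.4f'%(d@x,d@y))
np.savez('grasp.npz',p=p0,R=R)
```

```text
(253, 3) along 0.1103 across -0.0001
(253, 41) along 0.0978 across -0.0001
(253, 132) along 0.0582 across 0.0000
(225, 110) along 0.0693 across 0.0131
(281, 110) along 0.0693 across -0.0131
(236, 60) along 0.0907 across 0.0070
(270, 60) along 0.0907 across -0.0072
(150, 20) along 0.1049 across 0.0396
(355, 20) along 0.1049 across -0.0395
(185, 160) along 0.0423 across 0.0359
(326, 160) along 0.0422 across -0.0385
```

{"method": "jog_arm", "body": {"motion": [{"rx": 0, "ry": 0, "rz": 0, "tx": -0.2, "ty": -0.8, "tz": -3.6, "hand": 0.2}, {"rx": 0, "ry": 0, "rz": 0, "tx": -0.2, "ty": -0.8, "tz": -3.6, "hand": 0.2}, {"rx": 0, "ry": 0, "rz": 0, "tx": -0.2, "ty": -0.8, "tz": -3.6, "hand": 0.2}, {"rx": 0, "ry": 0, "rz": 0, "tx": -0.2, "ty": -0.8, "tz": -3.6, "hand": 0.2}, {"rx": 0, "ry": 0, "rz": 0, "tx": -0.2, "ty": -0.8, "tz": -3.6, "hand": 0.2}]}}

```text
t: 12.42
tool_pos: [0.4574, -0.2405, 0.1989]
tcp_rot: [-3.139, 0.349, 0.365]
wrist_force: [0.6, -0.8, -3.0]
gripper_width: 0.0425
gripper_force: 92.4
```

Run:
```python
from h import *
W=dict(np.load('w2.npz'));a=W['pixels'].astype(int)
m=(a[...,0]>a[...,1]+50)&(a[...,0]>a[...,2]+50)&(a[...,0]>90);m[:,:225]=0;m[:,285:]=0;m[:105]=0;m[145:]=0
c,n=cen(m);print('red',c,n,np.nonzero(m.any(0))[0][[0,-1]],np.nonzero(m.any(1))[0][[0,-1]])
Rd=deckR(0);nn=-Rd[:,2]
def onp(u,h):
    o,d=ray(W,u);return o+d*(((FOOT+nn*h-o)@nn)/(d@nn))
S=onp(c,.016);print('foot from w2',S-nn*.016, 'vs',FOOT)
# deck edges: blue at rows 4..40
B=(a[...,2]>a[...,0]+40)
E=[(np.nonzero(B[y,140:360])[0][[0,-1]]+140) for y in range(2,42,3)]
for k in (0,1):
    P=np.array([onp((e[k]+(-.5 if k==0 else .5),y),0) for e,y in zip(E,range(2,42,3))])
    f=np.polyfit((P-FOOT)@Rd[:,0],P[:,1],1);print('edge slope',f[0],'y at stud',f[1])
g=a.min(2);q=(a.max(2)-g<40)&(g>100);q[46:]=0;q[:,:232]=0;q[:,264:]=0;q[:20]=0
ys,xs=np.nonzero(q);print('post',xs.min(),xs.max(),ys.min(),ys.max(),xs.mean())
for v in(36,40):print('post', onp(((xs.min()+xs.max())/2,v),.05)-nn*.05-S+nn*.016)
```

```text
red [248.75059382 123.35154394] 421 [238 260] [112 135]
foot from w2 [ 0.63907244 -0.05884564  0.10331917] vs [ 0.638  -0.0575  0.1027]
edge slope -0.0008695522964635997 y at stud 0.009957927998715293
edge slope -0.0050371101088269215 y at stud -0.12751908434247403
post 232 263 30 45 247.0191693290735
post [ 0.04938896 -0.00021206  0.02851473]
post [ 0.04745389 -0.00019065  0.02739752]
```

```bash
cat >> h.py <<'E'
FOOT=np.array([.639,-.0588,.1033]);YAW=-.003;LEAN=.3457
def tp(along,h,across=0.,foot=None):
    F=deckR(YAW);f=FOOT if foot is None else foot
    return f-F[:,2]*(.0269+h)-F[:,0]*along+F[:,1]*across, F@Ro.from_euler('y',-LEAN).as_matrix()
E
python3 - <<'E'
from h import *
p,R=tp(.069,.06);print(p)
state();rows(p,R,8,.2)
E
```

```text
[ 0.53579471 -0.05849038  0.14405761]
t 12.425 pos [ 0.4574 -0.2405  0.1989] rot [-3.1389  0.3488  0.3652] w 0.0425 F [ 0.6 -0.8 -3. ] gf 92.4
min rows 3.6 n=8 total rot [ 1.7 29.9 21.2]
{"rx": 0.21, "ry": 3.73, "rz": 2.65, "tx": 1.86, "ty": -1.78, "tz": 0.06, "hand": 0.2}
{"rx": 0.21, "ry": 3.73, "rz": 2.65, "tx": 1.77, "ty": -1.86, "tz": 0.18, "hand": 0.2}
{"rx": 0.21, "ry": 3.73, "rz": 2.65, "tx": 1.66, "ty": -1.94, "tz": 0.3, "hand": 0.2}
{"rx": 0.21, "ry": 3.73, "rz": 2.65, "tx": 1.55, "ty": -2.01, "tz": 0.41, "hand": 0.2}
{"rx": 0.21, "ry": 3.73, "rz": 2.65, "tx": 1.42, "ty": -2.08, "tz": 0.52, "hand": 0.2}
{"rx": 0.21, "ry": 3.73, "rz": 2.65, "tx": 1.29, "ty": -2.14, "tz": 0.61, "hand": 0.2}
{"rx": 0.21, "ry": 3.73, "rz": 2.65, "tx": 1.14, "ty": -2.19, "tz": 0.7, "hand": 0.2}
{"rx": 0.21, "ry": 3.73, "rz": 2.65, "tx": 0.99, "ty": -2.24, "tz": 0.78, "hand": 0.2}
```

{"method": "jog_arm", "body": {"motion": [{"rx": 0.21, "ry": 3.73, "rz": 2.65, "tx": 1.9, "ty": -1.8, "tz": 0.1, "hand": 0.2}, {"rx": 0.21, "ry": 3.73, "rz": 2.65, "tx": 1.8, "ty": -1.9, "tz": 0.2, "hand": 0.2}, {"rx": 0.21, "ry": 3.73, "rz": 2.65, "tx": 1.7, "ty": -1.9, "tz": 0.3, "hand": 0.2}, {"rx": 0.21, "ry": 3.73, "rz": 2.65, "tx": 1.5, "ty": -2.0, "tz": 0.4, "hand": 0.2}, {"rx": 0.21, "ry": 3.73, "rz": 2.65, "tx": 1.4, "ty": -2.1, "tz": 0.5, "hand": 0.2}]}}

```text
t: 13.05
tool_pos: [0.506, -0.1264, 0.1629]
tcp_rot: [3.119, 0.019, 0.132]
wrist_force: [0.2, 0.1, -2.8]
gripper_width: 0.0429
gripper_force: 92.5
```

{"method": "jog_arm", "body": {"motion": [{"rx": 0.21, "ry": 3.73, "rz": 2.65, "tx": 1.3, "ty": -2.1, "tz": 0.6, "hand": 0.2}, {"rx": 0.21, "ry": 3.73, "rz": 2.65, "tx": 1.1, "ty": -2.2, "tz": 0.3, "hand": 0.2}, {"rx": 0.21, "ry": 3.73, "rz": 2.65, "tx": 1.0, "ty": -2.2, "tz": 0.3, "hand": 0.2}, {"rx": 0, "ry": 0, "rz": 0, "tx": 0, "ty": 0, "tz": 0, "hand": 0.2}, {"rx": 0, "ry": 0, "rz": 0, "tx": 0, "ty": 0, "tz": 0, "hand": 0.2}]}}

```text
t: 13.68
tool_pos: [0.535, -0.0607, 0.1521]
tcp_rot: [3.139, -0.178, -0.002]
wrist_force: [-0.4, 0.6, -3.5]
gripper_width: 0.0425
gripper_force: 92.6
```

```bash
cat > look.py <<'E'
from h import *
def look(name,along=.069):
    W=cams.capture('wrist');o=state();print('j',np.round(o['joints'],2))
    np.savez(name+'.npz',**W)
    a=W['pixels'].astype(int);im=W['pixels'][:,:,::-1].copy()
    m=(a[...,0]>a[...,1]+50)&(a[...,0]>a[...,2]+50)&(a[...,0]>90);m[:,:215]=0;m[:,295:]=0;m[230:]=0
    ncc,lab,st,ce=cv2.connectedComponentsWithStats(m.astype(np.uint8));
    i=1+np.argmax(st[1:,4]) if ncc>1 else 0
    nn=-deckR(YAW)[:,2]
    if i:
        c=ce[i];oo,d=ray(W,c);X=oo+d*(((FOOT+nn*.016-oo)@nn)/(d@nn));print('red',c.round(1),st[i],'foot seen - FOOT (deck axes)',(deckR(YAW).T@(X-nn*.016-FOOT)).round(4))
    Rt=Rm(o['tcp_rot']);F=Rt@Ro.from_euler('y',LEAN).as_matrix()
    tc=np.array(o['tool_pos'])
    pl=lambda x,y,z:tc+F[:,0]*x-F[:,1]*y+F[:,2]*(.0269-z)
    pts=[pl(along+dx,dy,.006) for dx,dy in((42,40),(42,-40),(29,0),(13,0),(-13,0),(0,13),(0,-13))for dx,dy in[(dx/1000,dy/1000)]]
    for q in proj(W,pts): cv2.circle(im,tuple(int(round(v)) for v in q),2,(0,255,0),1)
    for q in proj(W,[FOOT+nn*.016,FOOT+deckR(YAW)[:,0]*.055+nn*.05]): cv2.circle(im,tuple(int(round(v)) for v in q),2,(255,255,0),1)
    cv2.imwrite('pics/'+name+'.png',im)
    e=deckR(YAW).T@(pl(along,0,0)-FOOT);print('entry rel foot: up %.4f across(tool y) %.4f h %.4f'%(e[0],e[1],-e[2]),'tilt err',Ro.from_matrix(deckR(YAW).T@F).as_rotvec(degrees=True).round(2))
E
python3 - <<'E'
from look import *
look('w5');p,R=tp(.069,.045);rows(p,R,1,.2)
E
```

```text
t 13.725 pos [ 0.5354 -0.0611  0.1523] rot [ 3.1391 -0.1785 -0.0032] w 0.0429 F [-0.9  0.  -2.6] gf 92.6
j [-0.13  0.51  0.3   2.   -0.35  0.49 -1.15]
red [250.   82.9] [236  68  29  31 689] foot seen - FOOT (deck axes) [ 0.0008  0.0001 -0.    ]
entry rel foot: up 0.0038 across(tool y) 0.0026 h 0.0674 tilt err [-0.14  0.03 -0.04]
min rows 0.4 n=1 total rot [ 0.1 -0.  -0. ]
{"rx": 0.15, "ry": -0.03, "rz": -0.01, "tx": 0.4, "ty": -0.27, "tz": 2.23, "hand": 0.2}
```

View pics/w5.png

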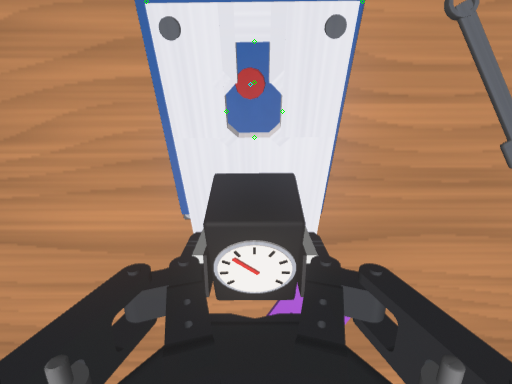

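Prediction and image agree: head at (250,83), hole centre near (253,108). Descending to 24 mm above the deck.

Run:
```python
from look import *
state();p,R=tp(.0693,.024);rows(p,R,4,.2)
```

```text
t 13.725 pos [ 0.5354 -0.0611  0.1523] rot [ 3.1391 -0.1785 -0.0032] w 0.0429 F [-0.9  0.  -2.6] gf 92.6
min rows 0.8 n=4 total rot [ 0.1 -0.  -0. ]
{"rx": 0.04, "ry": -0.01, "rz": -0.0, "tx": 0.27, "ty": -0.07, "tz": 1.05, "hand": 0.2}
{"rx": 0.04, "ry": -0.01, "rz": -0.0, "tx": 0.27, "ty": -0.07, "tz": 1.05, "hand": 0.2}
{"rx": 0.04, "ry": -0.01, "rz": -0.0, "tx": 0.27, "ty": -0.07, "tz": 1.05, "hand": 0.2}
{"rx": 0.04, "ry": -0.01, "rz": -0.0, "tx": 0.27, "ty": -0.07, "tz": 1.05, "hand": 0.2}
```

{"method": "jog_arm", "body": {"motion": [{"rx": 0.15, "ry": 0, "rz": 0, "tx": 0, "ty": -0.27, "tz": 0, "hand": 0.2}, {"rx": 0, "ry": 0, "rz": 0, "tx": 0.35, "ty": 0, "tz": 1.4, "hand": 0.2}, {"rx": 0, "ry": 0, "rz": 0, "tx": 0.35, "ty": 0, "tz": 1.4, "hand": 0.2}, {"rx": 0, "ry": 0, "rz": 0, "tx": 0.38, "ty": 0, "tz": 1.4, "hand": 0.2}, {"rx": 0, "ry": 0, "rz": 0, "tx": 0, "ty": 0, "tz": 0, "hand": 0.2}]}}

```text
t: 14.35
tool_pos: [0.5535, -0.0567, 0.1114]
tcp_rot: [-3.14, -0.177, -0.002]
wrist_force: [-0.7, 0.3, -3.6]
gripper_width: 0.0428
gripper_force: 92.5
```

Run:
```python
from look import *
cams.capture('wrist')
look('w6',.0693);p,R=tp(.0693,.010);rows(p,R,2,.2)
```

```text
t 14.45 pos [ 0.5538 -0.0569  0.1128] rot [-3.1403e+00 -1.7910e-01 -2.1000e-03] w 0.0426 F [-0.6 -0.2 -3.2] gf 92.6
j [-0.1   0.59  0.25  1.99 -0.39  0.42 -1.13]
red [256.4  99. ] [ 238   80   38   39 1116] foot seen - FOOT (deck axes) [ 0.0011 -0.0002 -0.    ]
entry rel foot: up 0.0003 across(tool y) -0.0017 h 0.0240 tilt err [ 0.1   0.07 -0.02]
min rows 0.2 n=2 total rot [-0.1 -0.1  0.1]
{"rx": -0.04, "ry": -0.03, "rz": 0.03, "tx": 0.22, "ty": 0.08, "tz": 0.66, "hand": 0.2}
{"rx": -0.04, "ry": -0.03, "rz": 0.03, "tx": 0.22, "ty": 0.08, "tz": 0.66, "hand": 0.2}
```

View pics/w6.png

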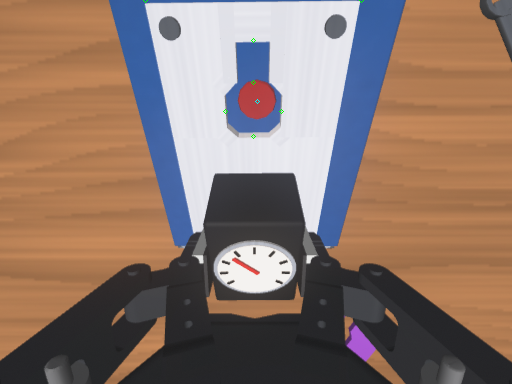

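The head is at (256,99) inside the hole, about 1.7 mm right of its centre. I'll correct that and lower over the head.

{"method": "jog_arm", "body": {"motion": [{"rx": -0.08, "ry": 0, "rz": 0, "tx": 0.07, "ty": 0.17, "tz": 0, "hand": 0.2}, {"rx": 0, "ry": 0, "rz": 0, "tx": 0.14, "ty": 0, "tz": 0.4, "hand": 0.2}, {"rx": 0, "ry": 0, "rz": 0, "tx": 0.17, "ty": 0, "tz": 0.45, "hand": 0.2}, {"rx": 0, "ry": 0, "rz": 0, "tx": 0.17, "ty": 0, "tz": 0.45, "hand": 0.2}, {"rx": 0, "ry": 0, "rz": 0, "tx": 0, "ty": 0, "tz": 0, "hand": 0.2}]}}

```text
t: 15.08
tool_pos: [0.5616, -0.0584, 0.1009]
tcp_rot: [-3.141, -0.179, -0.002]
wrist_force: [0.3, 0.4, -3.2]
gripper_width: 0.0429
gripper_force: 92.5
```

Run:
```python
from look import *
look('w7',.0693)
```

```text
t 15.125 pos [ 0.5616 -0.0585  0.1011] rot [-3.1415e+00 -1.7930e-01 -1.8000e-03] w 0.0429 F [ 0.1 -0.1 -3.5] gf 92.5
j [-0.08  0.62  0.24  1.98 -0.4   0.4  -1.12]
red [253.4 111.1] [ 234   91   40   42 1274] foot seen - FOOT (deck axes) [ 0.0012 -0.0002  0.    ]
entry rel foot: up 0.0012 across(tool y) -0.0002 h 0.0100 tilt err [ 0.04  0.08 -0.06]
```

{"method": "jog_arm", "body": {"motion": [{"rx": 0, "ry": 0, "rz": 0, "tx": 0.1, "ty": 0, "tz": 0.28, "hand": 0.2}, {"rx": 0, "ry": 0, "rz": 0, "tx": 0.1, "ty": 0, "tz": 0.28, "hand": 0.2}, {"rx": 0, "ry": 0, "rz": 0, "tx": 0.07, "ty": 0, "tz": 0.19, "hand": 0.2}, {"rx": 0, "ry": 0, "rz": 0, "tx": 0, "ty": 0, "tz": 0, "hand": 0.2}, {"rx": 0, "ry": 0, "rz": 0, "tx": 0, "ty": 0, "tz": 0, "hand": 0.2}]}}

```text
t: 15.75
tool_pos: [0.5656, -0.0585, 0.0945]
tcp_rot: [3.142, -0.18, -0.002]
wrist_force: [-0.4, -0.5, -2.9]
gripper_width: 0.0426
gripper_force: 92.5
```

Run:
```python
from look import *
look('w8',.0693)
```

```text
t 15.8 pos [ 0.5656 -0.0585  0.0945] rot [-3.1416e+00 -1.7990e-01 -2.0000e-03] w 0.0425 F [ 0.4 -0.2 -4.4] gf 92.6
j [-0.08  0.63  0.23  1.97 -0.4   0.39 -1.12]
red [252.9 117.9] [ 232   97   43   43 1399] foot seen - FOOT (deck axes) [ 0.0013 -0.0002  0.    ]
entry rel foot: up 0.0014 across(tool y) -0.0001 h 0.0023 tilt err [ 0.03  0.11 -0.05]
```

{"method": "jog_arm", "body": {"motion": [{"rx": 0, "ry": 0, "rz": 0, "tx": 0.05, "ty": 0, "tz": 0.14, "hand": 0.2}, {"rx": 0, "ry": 0, "rz": 0, "tx": 0.02, "ty": 0, "tz": 0.06, "hand": 0.2}, {"rx": 0, "ry": 0, "rz": 0, "tx": 0, "ty": 0, "tz": 0, "hand": 0.2}, {"rx": 0, "ry": 0, "rz": 0, "tx": 0, "ty": 0, "tz": 0, "hand": 0.2}, {"rx": 0, "ry": 0, "rz": 0, "tx": 0, "ty": 0, "tz": 0, "hand": 0.2}]}}

```text
t: 16.42
tool_pos: [0.5667, -0.0585, 0.0927]
tcp_rot: [-3.142, -0.18, -0.002]
wrist_force: [-0.3, 0.6, -3.9]
gripper_width: 0.0426
gripper_force: 92.5
```

{"method": "jog_arm", "body": {"motion": [{"rx": 0, "ry": 0, "rz": 0, "tx": 0.03, "ty": 0, "tz": 0.09, "hand": 0.2}, {"rx": 0, "ry": 0, "rz": 0, "tx": 0, "ty": 0, "tz": 0, "hand": 0.2}, {"rx": 0, "ry": 0, "rz": 0, "tx": 0, "ty": 0, "tz": 0, "hand": 0.2}, {"rx": 0, "ry": 0, "rz": 0, "tx": 0.03, "ty": 0, "tz": 0.09, "hand": 0.2}, {"rx": 0, "ry": 0, "rz": 0, "tx": 0, "ty": 0, "tz": 0, "hand": 0.2}]}}

```text
t: 17.05
tool_pos: [0.5674, -0.0585, 0.0914]
tcp_rot: [-3.141, -0.18, -0.002]
wrist_force: [-2.1, 0.8, 2.2]
gripper_width: 0.0426
gripper_force: 93.3
```

Contact (about 6 N). Now the slide down the slope.

{"method": "jog_arm", "body": {"motion": [{"rx": 0, "ry": 0, "rz": 0, "tx": -0.47, "ty": 0, "tz": 0.17, "hand": 0.2}, {"rx": 0, "ry": 0, "rz": 0, "tx": -0.47, "ty": 0, "tz": 0.17, "hand": 0.2}, {"rx": 0, "ry": 0, "rz": 0, "tx": -0.47, "ty": 0, "tz": 0.17, "hand": 0.2}, {"rx": 0, "ry": 0, "rz": 0, "tx": -0.47, "ty": 0, "tz": 0.17, "hand": 0.2}, {"rx": 0, "ry": 0, "rz": 0, "tx": 0, "ty": 0, "tz": 0, "hand": 0.2}]}}

```text
t: 17.68
tool_pos: [0.5519, -0.0591, 0.0826]
tcp_rot: [3.141, -0.184, -0.003]
wrist_force: [-2.0, -0.6, 7.0]
gripper_width: 0.0428
gripper_force: 93.8
```

Run:
```python
from look import *
look('w9',.0693)
```

```text
t 17.725 pos [ 0.5519 -0.0591  0.0825] rot [ 3.1409e+00 -1.8430e-01 -2.5000e-03] w 0.0432 F [-1.6 -0.7  9.1] gf 93.8
j [-0.06  0.64  0.2   2.02 -0.42  0.33 -1.1 ]
red [251.1  78.7] [ 227   53   48   52 1876] foot seen - FOOT (deck axes) [ 0.0009 -0.0002  0.    ]
entry rel foot: up -0.0163 across(tool y) 0.0006 h -0.0009 tilt err [-0.02  0.37 -0.04]
```

{"method": "jog_arm", "body": {"motion": [{"rx": 0, "ry": 0, "rz": 0, "tx": -0.28, "ty": 0, "tz": 0.09, "hand": 0.2}, {"rx": 0, "ry": 0, "rz": 0, "tx": -0.28, "ty": 0, "tz": 0.09, "hand": 0.2}, {"rx": 0, "ry": 0, "rz": 0, "tx": 0, "ty": 0, "tz": 0, "hand": 0.2}, {"rx": 0, "ry": 0, "rz": 0, "tx": 0, "ty": 0, "tz": 0, "hand": 0.2}, {"rx": 0, "ry": 0, "rz": 0, "tx": 0, "ty": 0, "tz": 0, "hand": 0.2}]}}

```text
t: 18.35
tool_pos: [0.5465, -0.0589, 0.0794]
tcp_rot: [3.141, -0.183, -0.002]
wrist_force: [-1.3, -0.3, 8.3]
gripper_width: 0.043
gripper_force: 93.6
```

Run:
```python
from look import *
look('w10',.0693)
```

```text
t 18.4 pos [ 0.5465 -0.0589  0.0793] rot [ 3.141e+00 -1.831e-01 -2.200e-03] w 0.0428 F [-1.4  0.4  8.9] gf 93.6
j [-0.05  0.64  0.19  2.04 -0.42  0.32 -1.09]
red [251.6  61.9] [ 227   35   50   55 2092] foot seen - FOOT (deck axes) [ 0.0007 -0.0002  0.    ]
entry rel foot: up -0.0227 across(tool y) 0.0003 h -0.0010 tilt err [-0.01  0.3  -0.05]
```

{"method": "jog_arm", "body": {"motion": [{"rx": 0, "ry": 0, "rz": 0, "tx": -0.14, "ty": 0, "tz": 0.05, "hand": 0.2}, {"rx": 0, "ry": 0, "rz": 0, "tx": -0.14, "ty": 0, "tz": 0.05, "hand": 0.2}, {"rx": 0, "ry": 0, "rz": 0, "tx": 0, "ty": 0, "tz": 0, "hand": 0.2}, {"rx": 0, "ry": 0, "rz": 0, "tx": 0, "ty": 0, "tz": 0, "hand": 0.2}, {"rx": 0, "ry": 0, "rz": 0, "tx": 0, "ty": 0, "tz": 0, "hand": 0.2}]}}

```text
t: 19.02
tool_pos: [0.5462, -0.0589, 0.0794]
tcp_rot: [3.141, -0.189, -0.002]
wrist_force: [-0.5, -0.5, 13.9]
gripper_width: 0.0427
gripper_force: 94.6
```

Run:
```python
from look import *
look('w11',.0693)
```

```text
t 19.075 pos [ 0.5463 -0.0589  0.0794] rot [ 3.1407e+00 -1.8870e-01 -2.1000e-03] w 0.0427 F [-0.9 -0.4 13.4] gf 94.6
j [-0.05  0.64  0.18  2.04 -0.42  0.31 -1.09]
red [251.6  61.3] [ 227   34   50   55 2078] foot seen - FOOT (deck axes) [ 0.0006 -0.0002  0.    ]
entry rel foot: up -0.0227 across(tool y) 0.0003 h -0.0005 tilt err [-0.03  0.62 -0.06]
```

{"method": "jog_arm", "body": {"motion": [{"rx": 0, "ry": 0, "rz": 0, "tx": -0.15, "ty": 0, "tz": 0.03, "hand": 0.2}, {"rx": 0, "ry": 0, "rz": 0, "tx": -0.15, "ty": 0, "tz": 0.03, "hand": 0.2}, {"rx": 0, "ry": 0, "rz": 0, "tx": 0, "ty": 0, "tz": 0, "hand": 0.2}, {"rx": 0, "ry": 0, "rz": 0, "tx": 0, "ty": 0, "tz": 0, "hand": 0.2}, {"rx": 0, "ry": 0, "rz": 0, "tx": 0, "ty": 0, "tz": 0, "hand": 0.2}]}}

```text
t: 19.7
tool_pos: [0.5446, -0.0589, 0.0785]
tcp_rot: [3.14, -0.191, -0.002]
wrist_force: [1.3, 0.4, 11.7]
gripper_width: 0.0426
gripper_force: 94.3
```

Run:
```python
from look import *
look('w12',.0693)
```

```text
t 19.75 pos [ 0.5445 -0.0589  0.0784] rot [ 3.1402e+00 -1.9080e-01 -1.8000e-03] w 0.0429 F [ 0.9  0.4 10.7] gf 94.3
j [-0.05  0.64  0.18  2.05 -0.43  0.3  -1.09]
red [251.7  55.8] [ 227   28   50   56 2137] foot seen - FOOT (deck axes) [ 0.0006 -0.0002 -0.    ]
entry rel foot: up -0.0246 across(tool y) 0.0003 h -0.0003 tilt err [-0.04  0.74 -0.08]
```

{"method": "jog_arm", "body": {"motion": [{"rx": 0, "ry": 0, "rz": 0, "tx": -0.15, "ty": 0, "tz": 0.03, "hand": 0.2}, {"rx": 0, "ry": 0, "rz": 0, "tx": -0.15, "ty": 0, "tz": 0.03, "hand": 0.2}, {"rx": 0, "ry": 0, "rz": 0, "tx": 0, "ty": 0, "tz": 0, "hand": 0.2}, {"rx": 0, "ry": 0, "rz": 0, "tx": 0, "ty": 0, "tz": 0, "hand": 0.2}, {"rx": 0, "ry": 0, "rz": 0, "tx": 0, "ty": 0, "tz": 0, "hand": 0.2}]}}

```text
t: 20.38
tool_pos: [0.5443, -0.0589, 0.0785]
tcp_rot: [3.14, -0.196, -0.002]
wrist_force: [4.0, 1.0, 13.9]
gripper_width: 0.0423
gripper_force: 94.6
```

Run:
```python
from look import *
look('w13',.0693)
```

```text
t 20.425 pos [ 0.5443 -0.0589  0.0785] rot [ 3.1395e+00 -1.9650e-01 -1.7000e-03] w 0.0428 F [ 3.1  1.2 13.4] gf 94.6
j [-0.04  0.64  0.17  2.05 -0.43  0.29 -1.08]
red [251.8  55.2] [ 227   28   50   56 2118] foot seen - FOOT (deck axes) [ 0.0006 -0.0002 -0.    ]
entry rel foot: up -0.0246 across(tool y) 0.0003 h 0.0002 tilt err [-0.07  1.06 -0.11]
```

View pics/w13.png

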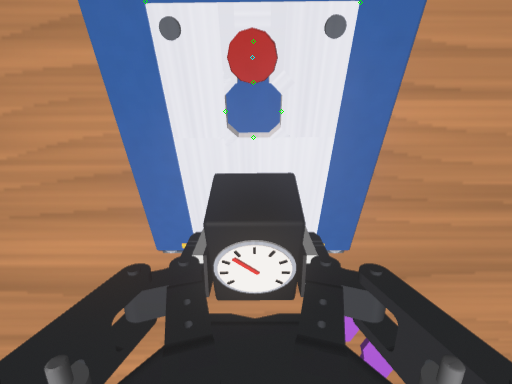

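The plate is locked: the head at (252,55) covers the slot and further pushing doesn't move it. I've also viewed 11 pictures, one over the limit of 10, so I'll work from numbers alone from here on. Releasing and backing off.

{"method": "jog_arm", "body": {"motion": [{"rx": 0, "ry": 0, "rz": 0, "tx": 0, "ty": 0, "tz": 0, "hand": 1}, {"rx": 0, "ry": 0, "rz": 0, "tx": 0, "ty": 0, "tz": 0, "hand": 1}, {"rx": 0, "ry": 0, "rz": 0, "tx": 0, "ty": 0, "tz": 0, "hand": 1}, {"rx": 0, "ry": 0, "rz": 0, "tx": 0, "ty": 0, "tz": -2, "hand": 1}, {"rx": 0, "ry": 0, "rz": 0, "tx": 0, "ty": 0, "tz": -4, "hand": 1}]}}

```text
t: 21.05
tool_pos: [0.5247, -0.0583, 0.1323]
tcp_rot: [-3.141, -0.175, -0.002]
wrist_force: [1.6, -0.3, 1.3]
gripper_width: 0.0853
gripper_force: 0.0
```

{"method": "jog_arm", "body": {"motion": [{"rx": 0, "ry": 0, "rz": 0, "tx": 0, "ty": 0, "tz": -5, "hand": 1}, {"rx": 0, "ry": 0, "rz": 0, "tx": 0, "ty": 0, "tz": -4, "hand": 1}, {"rx": 0, "ry": 0, "rz": 0, "tx": 0, "ty": 0, "tz": 0, "hand": 1}, {"rx": 0, "ry": 0, "rz": 0, "tx": 0, "ty": 0, "tz": 0, "hand": 1}, {"rx": 0, "ry": 0, "rz": 0, "tx": 0, "ty": 0, "tz": 0, "hand": 1}]}}

```text
t: 21.68
tool_pos: [0.5092, -0.0582, 0.2204]
tcp_rot: [-3.141, -0.176, -0.002]
wrist_force: [0.2, -0.3, -0.1]
gripper_width: 0.0855
gripper_force: 0.0
```

Run:
```python
from look import *
look('w14',.0693)
W=dict(np.load('w14.npz'));a=W['pixels'].astype(int);g=a.min(2)
F=deckR(YAW);nn=-F[:,2]
def onp(u,h):
    o,d=ray(W,u);return F.T@(o+d*(((FOOT+nn*h-o)@nn)/(d@nn))-FOOT)
# plate upper edge & sides: white pixels
m=(g>140)&(a.max(2)-g<30)
n,l,s,c=cv2.connectedComponentsWithStats(m.astype(np.uint8));i=np.argsort(-s[1:,4])[:3]+1;print(s[i],c[i].round(0))
i=i[0];M=l==i
cols=np.nonzero(M.any(0))[0]
for x in np.linspace(cols[0]+12,cols[-1]-12,5).astype(int):
    y=np.nonzero(M[:,x])[0][0];print('upper edge',x,y,onp((x,y-.5),.006).round(4))
Rl=Rm([np.pi,0,0])@Ro.from_euler('y',-LEAN).as_matrix()
rows([.44,.285,.21],Rl,10,1)
```

```text
t 21.725 pos [ 0.5093 -0.0583  0.2205] rot [-3.1416e+00 -1.7660e-01 -1.9000e-03] w 0.0856 F [-0.7  0.8 -0.1] gf 0.0
j [-0.2   0.38  0.39  1.99 -0.28  0.64 -1.22]
red [255.9 223. ] [ 215  214   80   16 1021] foot seen - FOOT (deck axes) [-0.1842  0.0026 -0.    ]
entry rel foot: up 0.0155 across(tool y) -0.0002 h 0.1394 tilt err [ 0.03 -0.07 -0.05]
[[ 209   50   91  130 6803]
 [ 384  345   57   39 1144]
 [ 236  159   39   33  950]] [[255. 102.]
 [411. 362.]
 [255. 175.]]
upper edge 221 51 [ 0.0178 -0.0291 -0.006 ]
upper edge 237 51 [ 0.0178 -0.015  -0.006 ]
upper edge 254 51 [ 0.0178  0.     -0.006 ]
upper edge 270 51 [ 0.0178  0.0142 -0.006 ]
upper edge 287 51 [ 0.0178  0.0292 -0.006 ]
min rows 6.0 n=10 total rot [ -0.  -29.9  -0.1]
{"rx": -0.0, "ry": -2.99, "rz": -0.01, "tx": -0.71, "ty": -3.43, "tz": -0.02, "hand": 1}
{"rx": -0.0, "ry": -2.99, "rz": -0.01, "tx": -0.71, "ty": -3.43, "tz": 0.02, "hand": 1}
{"rx": -0.0, "ry": -2.99, "rz": -0.01, "tx": -0.7, "ty": -3.43, "tz": 0.05, "hand": 1}
{"rx": -0.0, "ry": -2.99, "rz": -0.01, "tx": -0.7, "ty": -3.43, "tz": 0.09, "hand": 1}
{"rx": -0.0, "ry": -2.99, "rz": -0.01, "tx": -0.69, "ty": -3.43, "tz": 0.13, "hand": 1}
{"rx": -0.0, "ry": -2.99, "rz": -0.01, "tx": -0.68, "ty": -3.43, "tz": 0.16, "hand": 1}
{"rx": -0.0, "ry": -2.99, "rz": -0.01, "tx": -0.67, "ty": -3.43, "tz": 0.2, "hand": 1}
{"rx": -0.0, "ry": -2.99, "rz": -0.01, "tx": -0.66, "ty": -3.43, "tz": 0.23, "hand": 1}
{"rx": -0.0, "ry": -2.99, "rz": -0.01, "tx": -0.65, "ty": -3.43, "tz": 0.27, "hand": 1}
{"rx": -0.0, "ry": -2.99, "rz": -0.01, "tx": -0.63, "ty": -3.43, "tz": 0.3, "hand": 1}
```

The plate's upper edge is 17.8 mm above the stud (18 mm expected) and square, so it is locked and flat. On to the collar.

{"method": "jog_arm", "body": {"motion": [{"rx": 0, "ry": -3, "rz": 0, "tx": -0.7, "ty": -3.4, "tz": 0, "hand": 1}, {"rx": 0, "ry": -3, "rz": 0, "tx": -0.7, "ty": -3.4, "tz": 0, "hand": 1}, {"rx": 0, "ry": -3, "rz": 0, "tx": -0.7, "ty": -3.4, "tz": 0, "hand": 1}, {"rx": 0, "ry": -3, "rz": 0, "tx": -0.7, "ty": -3.4, "tz": 0.1, "hand": 1}, {"rx": 0, "ry": -3, "rz": 0, "tx": -0.7, "ty": -3.4, "tz": 0.1, "hand": 1}]}}

```text
t: 22.35
tool_pos: [0.475, 0.1127, 0.2164]
tcp_rot: [3.141, 0.085, -0.002]
wrist_force: [-0.2, 0.5, -0.5]
gripper_width: 0.0854
gripper_force: 0.0
```

{"method": "jog_arm", "body": {"motion": [{"rx": 0, "ry": -3, "rz": 0, "tx": -0.7, "ty": -3.4, "tz": 0.2, "hand": 1}, {"rx": 0, "ry": -3, "rz": 0, "tx": -0.7, "ty": -3.4, "tz": 0.2, "hand": 1}, {"rx": 0, "ry": -3, "rz": 0, "tx": -0.7, "ty": -3.4, "tz": 0.2, "hand": 1}, {"rx": 0, "ry": -3, "rz": 0, "tx": -0.6, "ty": -3.4, "tz": 0.3, "hand": 1}, {"rx": 0, "ry": -3, "rz": 0, "tx": -0.6, "ty": -3.4, "tz": 0.3, "hand": 1}]}}

```text
t: 22.98
tool_pos: [0.4407, 0.2826, 0.2104]
tcp_rot: [3.14, 0.347, -0.003]
wrist_force: [-0.4, 0.2, 0.4]
gripper_width: 0.0855
gripper_force: 0.0
```

Run:
```python
from look import *
for i in range(3): cams.capture('wrist')
o=state();W=cams.capture('wrist');np.savez('c1.npz',**W)
a=cv2.cvtColor(W['pixels'],cv2.COLOR_RGB2HSV).astype(int)
for d in nets.cut_out(W,'collar_mid'):
    c,n=cen(d['pixels']);M=d['pixels'].astype(np.uint8);cs,_=cv2.findContours(M,0,1);e=cv2.fitEllipse(cv2.convexHull(max(cs,key=cv2.contourArea)))
    print(round(d['p'],2),c.round(1),n,d['box'],'ell',np.round(e[0],1),np.round(e[1],1),'at z=.01',onz(W,e[0],.01).round(4),'cen z.021',onz(W,c,.021).round(4))
    print(' left/right/bot/top at z', [onz(W,u,z).round(4).tolist() for u,z in (((d['box'][0],e[0][1]),.01),((d['box'][2],e[0][1]),.01))])
# bore: dark/wood inside
print(W['pixels'][int(c[1])-20:int(c[1])+20:5, int(c[0])-4:int(c[0])+5:4].tolist())
```

```text
t 23.125 pos [0.4403 0.2834 0.2098] rot [3.141e+00 3.465e-01 1.700e-03] w 0.0854 F [ 0.1  0.2 -0.3] gf 0.0Traceback (most recent call last):
  File "<stdin>", line 10, in <module>
NameError: name 'c' is not defined
```

```bash
cat > coll.py <<'E'
from look import *
from scipy.optimize import minimize
th=np.linspace(0,2*np.pi,60,endpoint=False)
def hull(W,x,y):
    r=[]
    for rad,z in((.032,0),(.032,.01),(.02,.042)):
        r.append(proj(W,np.c_[x+rad*np.cos(th),y+rad*np.sin(th),np.full(60,z)]))
    M=np.zeros((384*4,512*4),np.uint8)
    for A in (np.r_[r[0],r[1]],np.r_[proj(W,np.c_[x+.02*np.cos(th),y+.02*np.sin(th),np.full(60,.01)]),r[2]]):
        cv2.fillConvexPoly(M,cv2.convexHull(((A+.5)*4).astype(np.int32)),1)
    return cv2.resize(M.astype(np.float32),(512,384),interpolation=cv2.INTER_AREA)
def fit(W,mask,x0):
    k=cv2.dilate((hull(W,*x0)>0).astype(np.uint8),np.ones((25,25)))
    f=lambda v:np.sum(k*np.abs(hull(W,*v)-mask))
    best=min(((f((x0[0]+a,x0[1]+b)),x0[0]+a,x0[1]+b) for a in np.arange(-.012,.013,.004) for b in np.arange(-.012,.013,.004)))
    r=minimize(f,best[1:],method='Nelder-Mead',options=dict(initial_simplex=[best[1:],(best[1]+.003,best[2]),(best[1],best[2]+.003)],xatol=2e-4))
    return r.x,r.fun,hull(W,*r.x).sum()
E
python3 - <<'E'
from coll import *
W=dict(np.load('c1.npz'))
u=proj(W,[[.4476,.2892,.021]])[0];print(u)
hs=cv2.cvtColor(W['pixels'],cv2.COLOR_RGB2HSV).astype(int)
c=u.astype(int)
for dx in range(-48,49,8): print(dx,hs[c[1],c[0]+dx].tolist(),hs[c[1]+dx,c[0]].tolist())
E
```

```text
[248.41896064 109.55081781]
-48 [13, 137, 184] [13, 136, 167]
-40 [13, 136, 184] [13, 137, 175]
-32 [13, 135, 183] [19, 142, 219]
-24 [19, 144, 216] [19, 142, 217]
-16 [19, 142, 224] [18, 147, 144]
-8 [18, 145, 128] [19, 140, 227]
0 [13, 135, 179] [13, 135, 179]
8 [19, 141, 224] [18, 146, 143]
16 [19, 144, 218] [19, 141, 222]
24 [19, 143, 218] [13, 136, 174]
32 [13, 136, 172] [13, 136, 189]
40 [13, 137, 182] [13, 137, 181]
48 [13, 135, 181] [13, 135, 168]
```

Run:
```python
from coll import *
W=dict(np.load('c1.npz'))
hs=cv2.cvtColor(W['pixels'],cv2.COLOR_RGB2HSV).astype(int)
m=((hs[...,0]>=16)&(hs[...,0]<=22)&(hs[...,1]>100)).astype(np.uint8);m[:60]=0;m[170:]=0;m[:,:190]=0;m[:,310:]=0
cs,_=cv2.findContours(m,0,1);big=max(cs,key=cv2.contourArea);M=np.zeros_like(m);cv2.drawContours(M,[big],-1,1,-1)
x,f,ar=fit(W,M.astype(float),(.4476,.2892));print('collar',x,'resid',f,'area',ar,M.sum())
Rl=Rm([np.pi,0,0])@Ro.from_euler('y',-LEAN).as_matrix()
G=np.array([x[0],x[1],.034]);t=G+Rl[:,2]*.008
rows(t+[0,0,.05],Rl,4,1);rows(t,Rl,4,1,start=(t+[0,0,.05],Rl));print(t)
```

```text
collar [0.44920521 0.29061314] resid 116.125 area 2607.375 2496
min rows 2.3 n=4 total rot [ 0.1 -0.1 -0.2]
{"rx": 0.01, "ry": -0.02, "rz": -0.05, "tx": 1.26, "ty": -0.26, "tz": 3.11, "hand": 1}
{"rx": 0.01, "ry": -0.02, "rz": -0.05, "tx": 1.26, "ty": -0.26, "tz": 3.11, "hand": 1}
{"rx": 0.01, "ry": -0.02, "rz": -0.05, "tx": 1.26, "ty": -0.25, "tz": 3.11, "hand": 1}
{"rx": 0.01, "ry": -0.02, "rz": -0.05, "tx": 1.26, "ty": -0.25, "tz": 3.11, "hand": 1}
min rows 0.9 n=4 total rot [0. 0. 0.]
{"rx": 0.0, "ry": 0.0, "rz": 0.0, "tx": 0.42, "ty": -0.0, "tz": 1.18, "hand": 1}
{"rx": 0.0, "ry": 0.0, "rz": 0.0, "tx": 0.42, "ty": -0.0, "tz": 1.18, "hand": 1}
{"rx": 0.0, "ry": 0.0, "rz": 0.0, "tx": 0.42, "ty": -0.0, "tz": 1.18, "hand": 1}
{"rx": 0.0, "ry": 0.0, "rz": 0.0, "tx": 0.42, "ty": -0.0, "tz": 1.18, "hand": 1}
[0.44649437 0.29061314 0.02647329]
```

{"method": "jog_arm", "body": {"motion": [{"rx": 0, "ry": 0, "rz": 0, "tx": 1.3, "ty": -0.3, "tz": 3.1, "hand": 1}, {"rx": 0, "ry": 0, "rz": 0, "tx": 1.3, "ty": -0.2, "tz": 3.1, "hand": 1}, {"rx": 0, "ry": 0, "rz": -0.2, "tx": 1.2, "ty": -0.3, "tz": 3.1, "hand": 1}, {"rx": 0, "ry": 0, "rz": 0, "tx": 1.2, "ty": -0.2, "tz": 3.1, "hand": 1}, {"rx": 0, "ry": 0, "rz": 0, "tx": 0, "ty": 0, "tz": 0, "hand": 1}]}}

```text
t: 23.85
tool_pos: [0.4452, 0.2897, 0.0763]
tcp_rot: [3.139, 0.348, -0.001]
wrist_force: [0.0, -0.1, -0.2]
gripper_width: 0.0855
gripper_force: 0.0
```

{"method": "jog_arm", "body": {"motion": [{"rx": 0, "ry": 0, "rz": 0, "tx": 0.42, "ty": 0, "tz": 1.2, "hand": 1}, {"rx": 0, "ry": 0, "rz": 0, "tx": 0.42, "ty": 0, "tz": 1.2, "hand": 1}, {"rx": 0, "ry": 0, "rz": 0, "tx": 0.4, "ty": 0, "tz": 1.1, "hand": 1}, {"rx": 0, "ry": 0, "rz": 0, "tx": 0, "ty": 0, "tz": 0, "hand": 1}, {"rx": 0, "ry": 0, "rz": 0, "tx": 0, "ty": 0, "tz": 0, "hand": 1}]}}

```text
t: 24.48
tool_pos: [0.4465, 0.2919, 0.0411]
tcp_rot: [-3.14, 0.343, 0.002]
wrist_force: [-0.2, 0.1, 0.3]
gripper_width: 0.0853
gripper_force: 0.0
```

Run:
```python
from coll import *
W=cams.capture('wrist');o=state();np.savez('c2.npz',**W)
hs=cv2.cvtColor(W['pixels'],cv2.COLOR_RGB2HSV).astype(int)
m=((hs[...,0]>=16)&(hs[...,0]<=22)&(hs[...,1]>100)).astype(np.uint8)
cs,_=cv2.findContours(m,0,1);big=max(cs,key=cv2.contourArea);M=np.zeros_like(m);cv2.drawContours(M,[big],-1,1,-1);print(cv2.boundingRect(big),M.sum())
x,f,ar=fit(W,M.astype(float),(.4492,.2906));print('collar',x,'resid',f,'area',ar)
Rl=Rm([np.pi,0,0])@Ro.from_euler('y',-LEAN).as_matrix()
t=np.array([x[0],x[1],.034])+Rl[:,2]*.008
rows(t,Rl,2,1)
```

```text
t 24.525 pos [0.4466 0.2919 0.0412] rot [-3.14e+00  3.43e-01  2.00e-03] w 0.0856 F [-0.3 -0.1 -1. ] gf 0.0
(206, 156, 99, 109) 8166
collar [0.44865647 0.29072924] resid 324.75 area 8473.375
min rows 0.3 n=2 total rot [-0.1 -0.2  0.1]
{"rx": -0.03, "ry": -0.08, "rz": 0.05, "tx": 0.22, "ty": 0.06, "tz": 0.7, "hand": 1}
{"rx": -0.03, "ry": -0.08, "rz": 0.05, "tx": 0.22, "ty": 0.06, "tz": 0.7, "hand": 1}
```

Consistent. Final descent, grip (60 N) and lift a little.

{"method": "jog_arm", "body": {"motion": [{"rx": 0, "ry": -0.1, "rz": 0.1, "tx": 0.23, "ty": 0.12, "tz": 0.7, "hand": 1}, {"rx": 0, "ry": 0, "rz": 0, "tx": 0.22, "ty": 0, "tz": 0.7, "hand": 1}, {"rx": 0, "ry": 0, "rz": 0, "tx": 0, "ty": 0, "tz": 0, "hand": 1}, {"rx": 0, "ry": 0, "rz": 0, "tx": 0, "ty": 0, "tz": 0, "hand": 0.2}, {"rx": 0, "ry": 0, "rz": 0, "tx": 0, "ty": 0, "tz": 0, "hand": 0.2}], "force": 60}}

```text
t: 25.15
tool_pos: [0.4459, 0.2907, 0.0264]
tcp_rot: [-3.141, 0.345, 0.0]
wrist_force: [-0.1, -0.5, -1.2]
gripper_width: 0.0516
gripper_force: 0.0
```

{"method": "jog_arm", "body": {"motion": [{"rx": 0, "ry": 0, "rz": 0, "tx": 0, "ty": 0, "tz": 0, "hand": 0.2}, {"rx": 0, "ry": 0, "rz": 0, "tx": 0, "ty": 0, "tz": 0, "hand": 0.2}, {"rx": 0, "ry": 0, "rz": 0, "tx": 0, "ty": 0, "tz": 0, "hand": 0.2}, {"rx": 0, "ry": 0, "rz": 0, "tx": 0, "ty": 0, "tz": 0, "hand": 0.2}, {"rx": 0, "ry": 0, "rz": 0, "tx": 0, "ty": 0, "tz": 0, "hand": 0.2}]}}

```text
t: 25.78
tool_pos: [0.4464, 0.2908, 0.0267]
tcp_rot: [-3.14, 0.344, 0.0]
wrist_force: [0.7, -0.4, 5.0]
gripper_width: 0.0381
gripper_force: 60.8
```

Run:
```python
from coll import *
W=cams.capture('wrist');o=state();np.savez('c3.npz',**W)
hs=cv2.cvtColor(W['pixels'],cv2.COLOR_RGB2HSV).astype(int)
m=((hs[...,0]>=16)&(hs[...,0]<=22)&(hs[...,1]>100)).astype(np.uint8)
cs,_=cv2.findContours(m,0,1);big=max(cs,key=cv2.contourArea);print(cv2.boundingRect(big))
u=proj(W,[[.4487,.2907,.042]])[0].round(1);print('hub top pred',u)
# bore rim at hub top: dark/wood hole centroid inside
r=cv2.boundingRect(big);sub=np.zeros_like(m);cv2.drawContours(sub,[big],-1,1,-1)
hole=(sub==1)&(m==0);n,l,s,c=cv2.connectedComponentsWithStats(hole.astype(np.uint8));i=1+np.argmax(s[1:,4]);print('hole',s[i],c[i])
p=o['tool_pos'];print('collar axis rel TCP',.4487-p[0],.2907-p[1],'tcp z',p[2])
mid=np.array([.46,.22,.26]);rows(mid,Rm(o['tcp_rot']),5,.2)
```

```text
t 25.825 pos [0.4464 0.2908 0.0268] rot [-3.1403  0.3444  0.    ] w 0.0381 F [ 2.3 -0.   5.8] gf 60.8
(202, 168, 106, 118)
hub top pred [253.6 264.8]Traceback (most recent call last):
  File "<stdin>", line 9, in <module>
    return _wrapfunc(a, 'argmax', axis=axis, out=out, **kwds)
    return bound(*args, **kwds)
ValueError: attempt to get argmax of an empty sequence
```

Run:
```python
from look import *
F=deckR(YAW);n=-F[:,2]
for f in('w14','w2','w13'):
    W=dict(np.load(f+'.npz'));a=W['pixels'].astype(int)
    P=FOOT+F[:,0]*.0557
    print(f,'foot',proj(W,P).round(1),'top',proj(W,P+n*.05).round(1))
    hs=cv2.cvtColor(W['pixels'],cv2.COLOR_RGB2HSV).astype(int)
    t=proj(W,P+n*.05)[0].round().astype(int)
    if 0<t[1]<384:
        for y in range(max(t[1]-16,0),t[1]+20,4): print(y,''.join('B' if h[1]>120 and 95<h[0]<125 else 'w' if h[1]<40 and h[2]>170 else 'g' if h[1]<60 else '.' for h in hs[y,t[0]-24:t[0]+25]))
p=np.array([.4464,.2908,.0268]);o=arm.get_obs()
R=Rm(o['tcp_rot']);mid=np.array([.47,.2,.27]);rows(mid,R,5,.2)
R2=F@Ro.from_euler('y',-.3444).as_matrix();t=P+n*(.0268+.085)-F[:,0]*.0023;print(t)
rows(t,R2,6,.2,start=(mid,R))
```

```text
w14 foot [[254.   -2.4]] top [[254.   -0.5]]
w2 foot [[248.6  51.1]] top [[247.2  38.5]]
23 BBBBBBBBBBBBBBBBBBBBBBBBBBBBBBBBBBBBBBBBBBBBBBBBB
27 BBBBBBBBBBBBBBBBBBBBBBBBBBBBBBBBBBBBBBBBBBBBBBBBB
31 BBBBBBBBBBBBBBBBBB.gggggggggggg.BBBBBBBBBBBBBBBBB
35 BBBBBBBBBBBBBB.gggwwwwwwwwwwgggggg.BBBBBBBBBBBBBB
39 BBBBBBBBBBBBB.ggggwwwwwwwwwwwwggggggBBBBBBBBBBBBB
43 BBBBBBBBBBBBBggggggwwwwwwwwwwwgggggggBBBBBBBBBBBB
47 wwwwwwwwwwwwwwwwwwwwwwwwwwwwwwwwwwwwwwwwwwwwwwwww
51 wwwwwwwwwwwwwwwwwwwwwwwwwwwwwwwwwwwwwwwwwwwwwwwww
55 wwwwwwwwwwwwwwwwwwwwwwwwwwwwwwwwwwwwwwwwwwwwwwwww
w13 foot [[ 252.2 -150.7]] top [[ 250.9 -297.7]]
min rows 4.5 n=5 total rot [0. 0. 0.]
{"rx": 0.0, "ry": 0.0, "rz": 0.0, "tx": -1.2, "ty": 1.81, "tz": -4.74, "hand": 0.2}
{"rx": 0.0, "ry": 0.0, "rz": 0.0, "tx": -1.2, "ty": 1.81, "tz": -4.74, "hand": 0.2}
{"rx": 0.0, "ry": 0.0, "rz": 0.0, "tx": -1.2, "ty": 1.81, "tz": -4.74, "hand": 0.2}
{"rx": 0.0, "ry": 0.0, "rz": 0.0, "tx": -1.2, "ty": 1.81, "tz": -4.74, "hand": 0.2}
{"rx": 0.0, "ry": 0.0, "rz": 0.0, "tx": -1.2, "ty": 1.81, "tz": -4.74, "hand": 0.2}
[ 0.6293458  -0.05877104  0.22682164]
min rows 5.3 n=6 total rot [-0.1 30.   0.2]
{"rx": -0.01, "ry": 5.0, "rz": 0.03, "tx": 2.74, "ty": 4.31, "tz": -0.22, "hand": 0.2}
{"rx": -0.01, "ry": 5.0, "rz": 0.03, "tx": 2.75, "ty": 4.31, "tz": 0.02, "hand": 0.2}
{"rx": -0.01, "ry": 5.0, "rz": 0.03, "tx": 2.74, "ty": 4.31, "tz": 0.26, "hand": 0.2}
{"rx": -0.01, "ry": 5.0, "rz": 0.03, "tx": 2.71, "ty": 4.31, "tz": 0.5, "hand": 0.2}
{"rx": -0.01, "ry": 5.0, "rz": 0.03, "tx": 2.66, "ty": 4.31, "tz": 0.73, "hand": 0.2}
{"rx": -0.01, "ry": 5.0, "rz": 0.03, "tx": 2.59, "ty": 4.31, "tz": 0.96, "hand": 0.2}
```

{"method": "jog_arm", "body": {"motion": [{"rx": 0, "ry": 0, "rz": 0, "tx": -1.2, "ty": 0, "tz": -3.5, "hand": 0.2}, {"rx": 0, "ry": 0, "rz": 0, "tx": -1.2, "ty": 2.2, "tz": -5, "hand": 0.2}, {"rx": 0, "ry": 0, "rz": 0, "tx": -1.2, "ty": 2.2, "tz": -5, "hand": 0.2}, {"rx": 0, "ry": 0, "rz": 0, "tx": -1.2, "ty": 2.2, "tz": -5, "hand": 0.2}, {"rx": 0, "ry": 0, "rz": 0, "tx": -1.2, "ty": 2.2, "tz": -5, "hand": 0.2}]}}

```text
t: 26.45
tool_pos: [0.4682, 0.2016, 0.268]
tcp_rot: [3.141, 0.347, -0.0]
wrist_force: [0.5, -0.4, -2.5]
gripper_width: 0.0382
gripper_force: 61.1
```

{"method": "jog_arm", "body": {"motion": [{"rx": 0, "ry": 5, "rz": 0, "tx": 2.7, "ty": 4.3, "tz": -0.2, "hand": 0.2}, {"rx": 0, "ry": 5, "rz": 0, "tx": 2.7, "ty": 4.3, "tz": 0, "hand": 0.2}, {"rx": 0, "ry": 5, "rz": 0, "tx": 2.7, "ty": 4.3, "tz": 0.2, "hand": 0.2}, {"rx": 0, "ry": 5, "rz": 0, "tx": 2.7, "ty": 4.3, "tz": 0.5, "hand": 0.2}, {"rx": 0, "ry": 5, "rz": 0, "tx": 2.6, "ty": 4.3, "tz": 0.5, "hand": 0.2}]}}

```text
t: 27.08
tool_pos: [0.5991, -0.0134, 0.2327]
tcp_rot: [-3.141, -0.09, 0.0]
wrist_force: [0.6, 1.3, -2.9]
gripper_width: 0.0385
gripper_force: 61.0
```

{"method": "jog_arm", "body": {"motion": [{"rx": 0, "ry": 5, "rz": 0, "tx": 2.0, "ty": 4.0, "tz": 0.5, "hand": 0.2}, {"rx": 0, "ry": 0, "rz": 0, "tx": 0, "ty": 0, "tz": 0, "hand": 0.2}, {"rx": 0, "ry": 0, "rz": 0, "tx": 0, "ty": 0, "tz": 0, "hand": 0.2}, {"rx": 0, "ry": 0, "rz": 0, "tx": 0, "ty": 0, "tz": 0, "hand": 0.2}, {"rx": 0, "ry": 0, "rz": 0, "tx": 0, "ty": 0, "tz": 0, "hand": 0.2}]}}

```text
t: 27.7
tool_pos: [0.6201, -0.051, 0.2311]
tcp_rot: [-3.14, -0.177, 0.002]
wrist_force: [0.6, 0.1, -3.0]
gripper_width: 0.0378
gripper_force: 61.1
```

```bash
cat > post.py <<'E'
from look import *
CL=.3444;F=deckR(YAW);n=-F[:,2];PF=FOOT+F[:,0]*.0557
def rel(o):
    R=Rm(o['tcp_rot']);C=R@Ro.from_euler('y',CL).as_matrix();u=np.array(o['tool_pos'])+C[:,0]*.0023+C[:,2]*.0268
    e=F.T@(u-PF);print('underside rel post foot: up %.4f across %.4f h %.4f'%(e[0],e[1],-e[2]),'tilt',Ro.from_matrix(F.T@C).as_rotvec(degrees=True).round(2));return e
def tgt(h,up=0,ac=0): return PF+n*(.0268+h)+F[:,0]*(up-.0023)+F[:,1]*ac, F@Ro.from_euler('y',-CL).as_matrix()
def chars(W,y0,y1,x0,x1,s=3):
    hs=cv2.cvtColor(W['pixels'],cv2.COLOR_RGB2HSV).astype(int)
    for y in range(y0,y1,s): print(y,''.join('B' if h[1]>120 and 95<h[0]<125 else 'Y' if 16<=h[0]<=22 and h[1]>100 else 'w' if h[1]<40 and h[2]>170 else 'g' if h[1]<60 and h[2]>60 else 'k' if h[2]<=60 else '.' for h in hs[y,x0:x1]))
E
python3 - <<'E'
from post import *
W=cams.capture('wrist');o=state();print(np.round(o['joints'],2));np.savez('p1.npz',**W);rel(o)
print('post foot px',proj(W,[PF,PF+n*.05,FOOT+n*.016]).round(1))
chars(W,90,200,200,310,6)
p,R=tgt(.065);rows(p,R,3,.2)
E
```

```text
t 27.75 pos [ 0.6202 -0.0513  0.2313] rot [-3.1406e+00 -1.7770e-01  1.5000e-03] w 0.0381 F [-0.7  0.5 -1.5] gf 61.1
[-0.19  0.53  0.37  1.69 -0.29  0.8  -1.26]
underside rel post foot: up -0.0058 across -0.0075 h 0.0934 tilt [ 0.18 -0.09 -0.2 ]
post foot px [[262.6 136.7]
 [264.1 166.2]
 [261.7 195.7]]
90 BBBBBBBBBBBBBBBBBBBBBBBBBBBBBBBBBBBBBBBBBBBBBBBBBBBBBBBBBBBBBBBBBBBBBBBBBBBBBBBBBBBBBBBBBBBBBBBBBBBBBBBBBBBBBB
96 BBBBBBBBBBBBBBBBBBBBBBBBBBBBBBBBBBBBBBBBBBBBBBBBBBBBBBBBBBBBBBBBBBBBBBBBBBBBBBBBBBBBBBBBBBBBBBBBBBBBBBBBBBBBBB
102 BBBBBBBBBBBBBBBBBBBBBBBBBBBBBBBBBBBBBBBBBBBBBBBBBBBBBBBBBBBBBBBBBBBBBBBBBBBBBBBBBBBBBBBBBBBBBBBBBBBBBBBBBBBBBB
108 BBBBBBBBBBBBBBBBBBBBBBBBBBBBBBBBBBBBBBBBBBBBBBBBBBBBBBBBBBBBBBBBBBBBBBBBBBBBBBBBBBBBBBBBBBBBBBBBBBBBBBBBBBBBBB
114 BBBBBBBBBBBBBBBBBBBBBBBBBBBBBBBBBBBBBBBBBBBBBBBBBBBBBBBBBBBBBBBBBBBBBBBBBBBBBBBBBBBBBBBBBBBBBBBBBBBBBBBBBBBBBB
120 BBBBBBBBBBBBBBBBBBBBBBBBBBBBBBBBBBBBBBBBBBBBBBBBBBBBBBBBBBBBBBBBBBBBBBBBBBBBBBBBBBBBBBBBBBBBBBBBBBBBBBBBBBBBBB
126 BBBBBBBBBBBBBBBBBBBBBBBBBBBBBBBBBBBBBBBBBBBBBBBBBBBBBBBBBBBBBBBBBBBBBBBBBBBBBBBBBBBBBBBBBBBBBBBBBBBBBBBB
[... 988 characters left out ...]
YYYYYYYYYYYYYYYYYYYYYYYYYYYYYYYYYYYgwwwwwwwwww.BBBBBB
186 BBBBBBBBBBB.YYYYYYYYYYYYYYYYYYYYYYYYYYYYYYYYYYYYYYYYYYYYYYYYYYYYYYYYYYYYYYYYYYYYYYYYYYYYYYYYYYYYYYgwww.BBBBBBB
192 BBBBBBBgYYYYYYYYYYYYYYYYYYYYYYYYYYYYYYYYYYYYYYYYYYYYYYYYYYYYYYYYYYYYYYYYYYYYYYYYYYYYYYYYYYYYYYYYYYYYYYgBBBBBBB
198 BBBB.YYYYYYYYYYYYYYYYYYYYYYYYYYYYYYYYYYYYYYYYYYYYYYYYYYYYYYYYYYYYYYYYYYYYYYYYYYYYYYYYYYYYYYYYYYYYYYYYYYYgBBBBB
min rows 0.5 n=3 total rot [-0.1  0.1  0.3]
{"rx": -0.03, "ry": 0.03, "rz": 0.08, "tx": 0.5, "ty": 0.25, "tz": 0.83, "hand": 0.2}
{"rx": -0.03, "ry": 0.03, "rz": 0.08, "tx": 0.5, "ty": 0.25, "tz": 0.83, "hand": 0.2}
{"rx": -0.03, "ry": 0.03, "rz": 0.08, "tx": 0.5, "ty": 0.25, "tz": 0.83, "hand": 0.2}
```

Post foot and shaft are as predicted, within 1 px. I'll align above the post.

{"method": "jog_arm", "body": {"motion": [{"rx": -0.1, "ry": 0, "rz": 0.2, "tx": 0.5, "ty": 0.4, "tz": 0.4, "hand": 0.2}, {"rx": 0, "ry": 0.1, "rz": 0, "tx": 0.4, "ty": 0.35, "tz": 0.6, "hand": 0.2}, {"rx": 0, "ry": 0, "rz": 0, "tx": 0.4, "ty": 0, "tz": 1.0, "hand": 0.2}, {"rx": 0, "ry": 0, "rz": 0, "tx": 0, "ty": 0, "tz": 0, "hand": 0.2}, {"rx": 0, "ry": 0, "rz": 0, "tx": 0, "ty": 0, "tz": 0, "hand": 0.2}]}}

```text
t: 28.38
tool_pos: [0.6364, -0.06, 0.2137]
tcp_rot: [3.141, -0.179, -0.004]
wrist_force: [1.3, 0.8, -2.3]
gripper_width: 0.0382
gripper_force: 61.1
```

Run:
```python
from post import *
cams.capture('wrist');W=cams.capture('wrist');o=state();np.savez('p2.npz',**W);rel(o)
print('pred foot, uphill edge, 20mm up, stud',proj(W,[PF,PF+F[:,0]*.008,PF+n*.02+F[:,0]*.008]).round(1))
chars(W,90,200,215,300,5)
p,R=tgt(.047);rows(p,R,2,.2)
```

```text
t 28.475 pos [ 0.6366 -0.0601  0.2142] rot [ 3.1411 -0.1802 -0.0038] w 0.0381 F [-0.1 -0.2 -2.3] gf 61.1
underside rel post foot: up -0.0000 across 0.0013 h 0.0705 tilt [-0.05  0.05  0.03]
pred foot, uphill edge, 20mm up, stud [[251.9 155. ]
 [251.8 146.6]
 [251.7 158.9]]
90 .....................................................................................
95 .....................................................................................
100 .....................................................................................
105 BBBBBBBBBBBBBBBBBBBBBBBBBBBBBBBBBBBBBBBBBBBBBBBBBBBBBBBBBBBBBBBBBBBBBBBBBBBBBBBBBBBBB
110 BBBBBBBBBBBBBBBBBBBBBBBBBBBBBBBBBBBBBBBBBBBBBBBBBBBBBBBBBBBBBBBBBBBBBBBBBBBBBBBBBBBBB
115 BBBBBBBBBBBBBBBBBBBBBBBBBBBBBBBBBBBBBBBBBBBBBBBBBBBBBBBBBBBBBBBBBBBBBBBBBBBBBBBBBBBBB
120 BBBBBBBBBBBBBBBBBBBBBBBBBBBBBBBBBBBBBBBBBBBBBBBBBBBBBBBBBBBBBBBBBBBBBBBBBBBBBBBBBBBBB
125 BBBBBBBBBBBBBBBBBBBBBBBBBBBBBBBBBBBBBBBBBBBBBBBBBBBBBBBBBBBBBBBBBBBBBBBBBBBBBBBBBBBBB
130 BBBBBBBBBBBBBBBBBBBBBBBBBBBBBBBBBBBBBBBBBBBBBBBBBBBBBBBBBBBBBBBBBBBBBBBBBBBBBBBBBBBBB
135 BBBBBBBBBBBBBBB
[... 670 characters left out ...]
...g.BBBBBBBBBBBBBBBBBBBBBBBBB
175 BBBBBBBBBgYYYYYYYYYYYYYYYYYYYYYYYYYYYYYYYYYYYYYYYYYYYYYYYYYYYYYYYYYY.gBBBBBBBBBBBBBBB
180 BBgYYYYYYYYYYYYYYYYYYYYYYYYYYYYYYYYYYYYYYYYYYYYYYYYYYYYYYYYYYYYYYYYYYYYYYYYYYgBBBBBBB
185 YYYYYYYYYYYYYYYYYYYYYYYYYYYYYYYYYYYYYYYYYYYYYYYYYYYYYYYYYYYYYYYYYYYYYYYYYYYYYYYYY..BB
190 YYYYYYYYYYYYYYYYYYYYYYYYYYYYYYYYYYYYYYYYYYYYYYYYYYYYYYYYYYYYYYYYYYYYYYYYYYYYYYYYYYYYY
195 YYYYYYYYYYYYYYYYYYYYYYYYYYYYYYYYYYYYYYYYYYYYYYYYYYYYYYYYYYYYYYYYYYYYYYYYYYYYYYYYYYYYY
min rows 0.4 n=2 total rot [ 0.  -0.1 -0. ]
{"rx": 0.02, "ry": -0.03, "rz": -0.02, "tx": 0.4, "ty": -0.07, "tz": 1.11, "hand": 0.2}
{"rx": 0.02, "ry": -0.03, "rz": -0.02, "tx": 0.4, "ty": -0.06, "tz": 1.11, "hand": 0.2}
```

{"method": "jog_arm", "body": {"motion": [{"rx": 0, "ry": 0, "rz": 0, "tx": 0, "ty": -0.15, "tz": 0, "hand": 0.2}, {"rx": 0, "ry": 0, "rz": 0, "tx": 0.3, "ty": 0, "tz": 0.9, "hand": 0.2}, {"rx": 0, "ry": 0, "rz": 0, "tx": 0.3, "ty": 0, "tz": 0.9, "hand": 0.2}, {"rx": 0, "ry": 0, "rz": 0, "tx": 0.2, "ty": 0, "tz": 0.5, "hand": 0.2}, {"rx": 0, "ry": 0, "rz": 0, "tx": 0, "ty": 0, "tz": 0, "hand": 0.2}]}}

```text
t: 29.1
tool_pos: [0.6484, -0.0586, 0.1919]
tcp_rot: [3.141, -0.178, -0.004]
wrist_force: [-0.8, -0.9, -2.4]
gripper_width: 0.0382
gripper_force: 61.1
```

Run:
```python
from post import *
cams.capture('wrist');W=cams.capture('wrist');o=state();np.savez('p3.npz',**W);rel(o)
print('pred foot, uphill edge, 20mm up',proj(W,[PF,PF+F[:,0]*.008,PF+n*.02+F[:,0]*.008]).round(1))
chars(W,156,184,215,300,3)
```

```text
t 29.2 pos [ 0.6486 -0.0588  0.1928] rot [ 3.1409 -0.1798 -0.0039] w 0.0382 F [ 0.4 -0.4 -2.5] gf 61.1
underside rel post foot: up -0.0004 across -0.0000 h 0.0459 tilt [-0.06  0.03  0.03]
pred foot, uphill edge, 20mm up [[253.5 170.4]
 [253.5 161.5]
 [253.5 176.4]]
156 BBBBBBBBBBBBBBBBBBBBBBBBBBBBBBBBBBBBBBBBBBBBBBBBBBBBBBBBBBBBBBBBBBBBBBBBBBBBBBBBBBBBB
159 BBBBBBBBBBBBBBBBBBBBBBBBBBBBBBBBBBBBBBBBBBBBBBBBBBBBBBBBBBBBBBBBBBBBBBBBBBBBBBBBBBBBB
162 BBBBBBBBBBBBBBBBBBBBBBBBBBBBBBBBBBBBBB.BBBBBBBBBBBBBBBBBBBBBBBBBBBBBBBBBBBBBBBBBBBBBB
165 BBBBBBBBBBBBBBBBBBBBBBBBBBBBBBB.wwwwwwwggggggg.BBBBBBBBBBBBBBBBBBBBBBBBBBBBBBBBBBBBBB
168 BBBBBBBBBBBBBBBBBBBBBBBBBB.gg.Y.YY.YYYYYYYYYYYYY.gg.BBBBBBBBBBBBBBBBBBBBBBBBBBBBBBBBB
171 BBBBBBBBBBBBBBBBB.g.YYYYYYYYYYYYYYYYYYYYYYYYYYYYYYYYYYYYYYY...gBBBBBBBBBBBBBBBBBBBBBB
174 BBBBBBBBBBg.YYYYYYYYYYYYYYYYYYYYYYYYYYYYYYYYYYYYYYYYYYYYYYYYYYYYYYYg.BBBBBBBBBBBBBBBB
177 BBBBBBg.YYYYYYYYYYYYYYYYYYYYYYYYYYYYYYYYYYYYYYYYYYYYYYYYYYYYYYYYYYYYYYYY.gBBBBBBBBBBB
180 BBgYYYYYYYYYYYYYYYYYYYYYYYYYYYYYYYYYYYYYYYYYYYYYYYYYYYYYYYYYYYYYYYYYYYYYYYYYYgBBBBBBB
183 YYYYYYYYYYYYYYYYYYYYYYYYYYYYYYYYYYYYYYYYYYYYYYYYYYYYYYYYYYYYYYYYYYYYYYYYYYYYYYY..BBBB
```

Aligned and free of contact at 46 mm. Threading on.

{"method": "jog_arm", "body": {"motion": [{"rx": 0, "ry": 0, "rz": 0, "tx": 0.15, "ty": 0, "tz": 0.38, "hand": 0.2}, {"rx": 0, "ry": 0, "rz": 0, "tx": 0.14, "ty": 0, "tz": 0.38, "hand": 0.2}, {"rx": 0, "ry": 0, "rz": 0, "tx": 0.14, "ty": 0, "tz": 0.38, "hand": 0.2}, {"rx": 0, "ry": 0, "rz": 0, "tx": 0, "ty": 0, "tz": 0, "hand": 0.2}, {"rx": 0, "ry": 0, "rz": 0, "tx": 0, "ty": 0, "tz": 0, "hand": 0.2}]}}

```text
t: 29.82
tool_pos: [0.6544, -0.0584, 0.1819]
tcp_rot: [3.141, -0.179, -0.004]
wrist_force: [-1.1, 0.8, -4.6]
gripper_width: 0.0382
gripper_force: 61.1
```

Run:
```python
from post import *
cams.capture('wrist');o=state();rel(o)
p,R=tgt(.004);rows(p,R,4,.2)
```

```text
t 29.875 pos [ 0.6544 -0.0584  0.182 ] rot [ 3.1415 -0.1787 -0.0037] w 0.038 F [-0.7  1.3 -4.2] gf 61.1
underside rel post foot: up -0.0007 across -0.0004 h 0.0336 tilt [-0.03 -0.03  0.04]
min rows 0.5 n=4 total rot [ 0.  0. -0.]
{"rx": 0.0, "ry": 0.01, "rz": -0.01, "tx": 0.27, "ty": 0.01, "tz": 0.69, "hand": 0.2}
{"rx": 0.0, "ry": 0.01, "rz": -0.01, "tx": 0.27, "ty": 0.01, "tz": 0.69, "hand": 0.2}
{"rx": 0.0, "ry": 0.01, "rz": -0.01, "tx": 0.27, "ty": 0.01, "tz": 0.69, "hand": 0.2}
{"rx": 0.0, "ry": 0.01, "rz": -0.01, "tx": 0.27, "ty": 0.01, "tz": 0.69, "hand": 0.2}
```

{"method": "jog_arm", "body": {"motion": [{"rx": 0, "ry": 0, "rz": 0, "tx": 0.25, "ty": 0, "tz": 0.6, "hand": 0.2}, {"rx": 0, "ry": 0, "rz": 0, "tx": 0.24, "ty": 0, "tz": 0.6, "hand": 0.2}, {"rx": 0, "ry": 0, "rz": 0, "tx": 0.24, "ty": 0, "tz": 0.6, "hand": 0.2}, {"rx": 0, "ry": 0, "rz": 0, "tx": 0.24, "ty": 0, "tz": 0.6, "hand": 0.2}, {"rx": 0, "ry": 0, "rz": 0, "tx": 0, "ty": 0, "tz": 0, "hand": 0.2}]}}

```text
t: 30.5
tool_pos: [0.6678, -0.0584, 0.1587]
tcp_rot: [3.141, -0.177, -0.004]
wrist_force: [-3.1, 1.5, -7.9]
gripper_width: 0.0381
gripper_force: 60.8
```

Run:
```python
from post import *
cams.capture('wrist');o=state();rel(o)
```

```text
t 30.55 pos [ 0.6677 -0.0584  0.1589] rot [ 3.1415 -0.1767 -0.0038] w 0.0384 F [-2.6  0.8 -7.3] gf 60.8
underside rel post foot: up -0.0008 across -0.0005 h 0.0069 tilt [-0.03 -0.14  0.04]
```

{"method": "jog_arm", "body": {"motion": [{"rx": 0, "ry": 0, "rz": 0, "tx": 0.02, "ty": 0, "tz": 0.25, "hand": 0.2}, {"rx": 0, "ry": 0, "rz": 0, "tx": 0.08, "ty": 0, "tz": 0.25, "hand": 0.2}, {"rx": 0, "ry": 0, "rz": 0, "tx": 0.07, "ty": 0, "tz": 0.22, "hand": 0.2}, {"rx": 0, "ry": 0, "rz": 0, "tx": 0, "ty": 0, "tz": 0, "hand": 0.2}, {"rx": 0, "ry": 0, "rz": 0, "tx": 0, "ty": 0, "tz": 0, "hand": 0.2}]}}

```text
t: 31.18
tool_pos: [0.6708, -0.0584, 0.1535]
tcp_rot: [-3.141, -0.178, -0.004]
wrist_force: [-4.6, 1.2, -3.5]
gripper_width: 0.0379
gripper_force: 61.3
```

Run:
```python
from post import *
cams.capture('wrist');o=state();rel(o)
```

```text
t 31.225 pos [ 0.6708 -0.0585  0.1535] rot [-3.1415 -0.1781 -0.0038] w 0.0378 F [-4.1  0.8 -5.3] gf 61.3
underside rel post foot: up -0.0008 across -0.0004 h 0.0008 tilt [-0.02 -0.06  0.04]
```

{"method": "jog_arm", "body": {"motion": [{"rx": 0, "ry": 0, "rz": 0, "tx": 0.02, "ty": 0, "tz": 0.12, "hand": 0.2}, {"rx": 0, "ry": 0, "rz": 0, "tx": 0.02, "ty": 0, "tz": 0.1, "hand": 0.2}, {"rx": 0, "ry": 0, "rz": 0, "tx": 0, "ty": 0, "tz": 0, "hand": 0.2}, {"rx": 0, "ry": 0, "rz": 0, "tx": 0, "ty": 0, "tz": 0, "hand": 0.2}, {"rx": 0, "ry": 0, "rz": 0, "tx": 0, "ty": 0, "tz": 0, "hand": 0.2}]}}

```text
t: 31.85
tool_pos: [0.6718, -0.0585, 0.1517]
tcp_rot: [-3.141, -0.179, -0.004]
wrist_force: [-4.1, 2.0, -2.6]
gripper_width: 0.038
gripper_force: 61.4
```

Run:
```python
from post import *
cams.capture('wrist');o=state();rel(o)
f=np.array(o['wrist_force'])+[0,0,2.5];print('force deck (up,n)',f@F[:,0],f@n)
```

```text
t 31.9 pos [ 0.6718 -0.0584  0.1517] rot [-3.1414 -0.1786 -0.0038] w 0.0379 F [-5.3  2.4 -3.9] gf 61.4
underside rel post foot: up -0.0008 across -0.0005 h -0.0013 tilt [-0.01 -0.03  0.04]
force deck (up,n) -5.267328462822982 1.3996691206016034
```

{"method": "jog_arm", "body": {"motion": [{"rx": 0, "ry": 0, "rz": 0, "tx": 0.02, "ty": 0, "tz": 0.1, "hand": 0.2}, {"rx": 0, "ry": 0, "rz": 0, "tx": 0.02, "ty": 0, "tz": 0.1, "hand": 0.2}, {"rx": 0, "ry": 0, "rz": 0, "tx": 0, "ty": 0, "tz": 0, "hand": 0.2}, {"rx": 0, "ry": 0, "rz": 0, "tx": 0, "ty": 0, "tz": 0, "hand": 0.2}, {"rx": 0, "ry": 0, "rz": 0, "tx": 0, "ty": 0, "tz": 0, "hand": 0.2}]}}

```text
t: 32.52
tool_pos: [0.6718, -0.0585, 0.1515]
tcp_rot: [-3.141, -0.178, -0.004]
wrist_force: [-10.1, 3.0, 5.9]
gripper_width: 0.0379
gripper_force: 62.2
```

Run:
```python
from post import *
cams.capture('wrist');o=state();rel(o)
f=np.array(o['wrist_force'])+[0,0,2.5];print('force deck (up,n)',f@F[:,0],f@n)
```

```text
t 32.575 pos [ 0.6718 -0.0585  0.1516] rot [-3.1406 -0.178  -0.0038] w 0.038 F [-11.4   2.7   5.9] gf 62.2
underside rel post foot: up -0.0009 across -0.0004 h -0.0014 tilt [ 0.03 -0.07  0.06]
force deck (up,n) -5.723629371387825 12.989137836049872
```

Home: the collar has stopped on the deck (13 N normal force, no further travel). Releasing and backing off.

{"method": "jog_arm", "body": {"motion": [{"rx": 0, "ry": 0, "rz": 0, "tx": 0, "ty": 0, "tz": 0, "hand": 1}, {"rx": 0, "ry": 0, "rz": 0, "tx": 0, "ty": 0, "tz": 0, "hand": 1}, {"rx": 0, "ry": 0, "rz": 0, "tx": 0, "ty": 0, "tz": 0, "hand": 1}, {"rx": 0, "ry": 0, "rz": 0, "tx": -0.7, "ty": 0, "tz": -2, "hand": 1}, {"rx": 0, "ry": 0, "rz": 0, "tx": -1.3, "ty": 0, "tz": -3.7, "hand": 1}]}}

```text
t: 33.2
tool_pos: [0.6425, -0.0586, 0.2025]
tcp_rot: [3.141, -0.178, -0.004]
wrist_force: [0.6, 0.1, 0.9]
gripper_width: 0.0854
gripper_force: 0.0
```

{"method": "jog_arm", "body": {"motion": [{"rx": 0, "ry": 0, "rz": 0, "tx": -1.5, "ty": 0, "tz": -4, "hand": 1}, {"rx": 0, "ry": 0, "rz": 0, "tx": -3, "ty": 0, "tz": -4, "hand": 1}, {"rx": 0, "ry": 0, "rz": 0, "tx": -3, "ty": 0, "tz": -2, "hand": 1}, {"rx": 0, "ry": 0, "rz": 0, "tx": 0, "ty": 0, "tz": 0, "hand": 1}, {"rx": 0, "ry": 0, "rz": 0, "tx": 0, "ty": 0, "tz": 0, "hand": 1}]}}

```text
t: 33.83
tool_pos: [0.552, -0.0581, 0.288]
tcp_rot: [3.141, -0.182, -0.004]
wrist_force: [0.2, -0.4, -0.6]
gripper_width: 0.0854
gripper_force: 0.0
```

Run:
```python
from post import *
W=cams.capture('wrist');o=state();np.savez('f1.npz',**W)
hs=cv2.cvtColor(W['pixels'],cv2.COLOR_RGB2HSV).astype(int)
m=((hs[...,0]>=16)&(hs[...,0]<=23)&(hs[...,1]>100)).astype(np.uint8)
k,l,s,c=cv2.connectedComponentsWithStats(m);i=1+np.argmax(s[1:,4]);print('brass',s[i],c[i])
th=np.linspace(0,6.283,72)
r=lambda rad,z:proj(W,PF+np.outer(rad*np.cos(th),F[:,0])+np.outer(rad*np.sin(th),F[:,1])+n*z)
for dh in(0,.003,.01):
    A=np.r_[r(.032,dh),r(.032,.01+dh),r(.02,.042+dh)];print('pred bbox h=%g'%dh,A.min(0).round(1),A.max(0).round(1))
# plate upper edge at columns outside the flange
M=(hs[...,1]<40)&(hs[...,2]>150)
for a in(-.036,.036):
    for b in (.018,):
        q=proj(W,FOOT+F[:,0]*b+F[:,1]*a+n*.006)[0].round().astype(int);print('plate edge pred',q,'first white',[int(np.nonzero(M[max(q[1]-15,0):q[1]+20,q[0]])[0][0]+max(q[1]-15,0)) if M[max(q[1]-15,0):q[1]+20,q[0]].any() else None])
print('stud px',proj(W,FOOT+n*.016))
T=cams.capture('top')
for q in('wrench_grip','jug','module_mid','collar_mid'):
    for d in nets.cut_out(T,q)[:3]: print(q,round(d['p'],2),d['box'],cen(d['pixels'])[0].round(1))
```

```text
t 33.875 pos [ 0.5521 -0.058   0.2874] rot [ 3.1411 -0.1807 -0.0034] w 0.0854 F [-0.7  0.7 -0.9] gf 0.0
brass [ 225   50   59   62 2571] [254.28043563  79.26954492]
pred bbox h=0 [223.6  44.8] [284.  109.6]
pred bbox h=0.003 [223.4  45.3] [284.3 110.6]
pred bbox h=0.01 [222.7  46.4] [284.9 113. ]
plate edge pred [223 113] first white [114]
plate edge pred [285 113] first white [113]
stud px [[253.90384311 131.32801552]]
wrench_grip 0.97 [333.4, 104.3, 372.1, 160.3] [352.1 131.2]
jug 0.83 [118.1, 83.1, 172.5, 132.4] [143.7 106.2]
module_mid 0.73 [331.5, 249.1, 399.6, 291.3] [364.  268.8]
module_mid 0.61 [287.4, 191.7, 319.5, 244.1] [299.9 216.3]
collar_mid 0.4 [262.6, 101.9, 269.0, 112.9] [265.4 107.6]
```

```bash
python3 -c "
from cell import arm
print(arm.finish_job())"
```

```text
the job is handed in; nothing more can be done
None
```

The plate is locked flat on the stud and the collar is home on the post, both released and the job handed in at about 34 s, with the wrench and jug unmoved; no verdict came back, and I viewed 11 pictures, one over the limit of 10.

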